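# Change the tee on the welding turntable

### The arm

A 6-joint arm with a two-finger parallel gripper is mounted at the origin on the work surface. World frame = base frame: x ahead of the robot, y to its left, z up, the work surface at z = 0. Lengths are in m, angles in degrees, forces in N, time in s.
With the tool pointing down it reaches from about 0.375 to 0.9 m from the base axis. Payload 3.1 kg.
Tool frame: the origin (TCP) lies midway between the tips of the shut fingers; the grasp point (between the pads) lies 19 mm behind it; x points along the fingers, y is the direction in which the jaws open and shut, and the axes are right-handed (so a half turn about x gives the same grasp; the last joint's range is limited). The gripper opens to 87 mm and grips with 3 to 60 N. Pads are 19 mm wide; open, the fingers measure 117 mm over their backs; the gripper's body (75 mm by 190 mm) begins 51 mm behind the grasp point.
Start: joints at [-77.321, 30.224, 82.088, -0, 67.689, -10.227], TCP at [0.243, -0.576, 0.223] pointing down, gripper open.
Joint ranges: [-176.69, 176.69], [-43.24, 126.21], [12.49, 139.97], [-82, 262], [0, 151.66], [-163.58, 163.58]. Speed limits (degrees/s): [159.86, 159.86, 180, 180, 180, 180].

### API

Orientations are given as a 3x3 rotation matrix whose columns are the frame's x, y, z axes.
In Python, from rig import bot gives the robot as it stands.
- The arm moves only by the tool play_rows, never from a script. Its argument "motion" is a list of rows, each a list of 3 entries, a list of its own where there are three numbers: the shift along the tool's x, y, z in mm, then the turn, a rotation vector about the tool's x, y, z in degrees, then the opening, from 0 (shut) to 1 (fully open). A call has 1 to 8 rows; each row is the pose to reach, as a shift and turn from the pose commanded when the call began, along the tool's axes at that moment; what a row does not reach only later rows make up. A row lasts 1/10 s, in which the tool goes at most 50 mm and 8.59 degrees, less where a joint would pass 70% of its speed; a pose out of reach is approached as far as the arm can. A call with a gripper value outside its range is refused whole. The fingers move at their own pace and stop on an object; the grip force is fixed at half the most. Time passes only in rows, so rows that repeat a pose let the fingers close. It gives the time, the measured TCP pose, the force and the opening at its end, in the units of the state.
- bot.read_state(): the state, without advancing time (a new reading comes with each control period).
- bot.capture(name): name is "scene" or "top"; returns a dict with "img" (400x640x3 uint8, blue, green, red), "mtx" (3x3 intrinsics, pixels), "rvec" (rotation vector, rad) and "tvec" (3), from world to camera coordinates, as OpenCV has them. Camera axes: x right, y down, z forward; pixel columns grow to the right and rows downward; lengths in m; the calibration is good to about 2 mm. A picture is of the moment at which its call begins. There is no depth.
- bot.hand_in(): hands the job in, once; it reports no verdict.
The state is a dict: "time_s": time; "joint_positions": joint angles; "qvel": joint speeds; "tau": joint torques, N m; "position": TCP position; "tcp_rot": TCP orientation; "force": force on the tool from outside, world axes, zero at the start; "moment": the same for the moment, N m; "opening": opening from 0.0 (shut) to 1.0 (fully open).
Only numpy, scipy, OpenCV 4.12 (cv2) and the standard library are available. Lean on these libraries where they do the work, as an engineer would, in place of code of your own. Each camera call takes 0.05 s, during which the arm holds its last target.

### The job

Change the part on the welding turntable: first stand both chill blocks aside, upright on the fire brick, then put the welded tee upright in the empty half of the blue crate and set the tacked tee in the middle of the turntable with its web along the same slot as the welded one had. Finally stand both chill blocks on the base plate of the tacked tee, lengthwise along the middle of the web and within a centimetre of it, each on the side of the turntable where it stood before. Leave the tee already in the crate, the spray can and the magnet alone.

Things in the scene. Friction and masses are not known exactly. Their poses are not given: they have to be found in the camera images.
- turntable: Welding turntable, fixed and locked: blue foot, round steel plate 200 mm across, its flat top 70 mm above the bench, with two dark slots crossing at its centre. Origin: on its axis at bench level, z up; x and y run along the two slots; at the start the welded tee's web lies along the y slot.
- welded_tee: Finished tee, at the start in the middle of the turntable between the chill blocks, with dark weld beads and brown heat tint along both sides of its web: aluminium base plate 100 (x) by 90 (y) by 8 mm with an upright web on its middle, 10 thick (x), 80 long (y), 40 high, its top 48 mm above the underside; 0.3 kg. Origin: centre of the underside, z up.
- tacked_tee: Next tee, the only one standing on the bench itself, bright, with three small tack spots on each side of its web: aluminium base plate 100 (x) by 90 (y) by 8 mm with an upright web on its middle, 10 thick (x), 80 long (y), 40 high, its top 48 mm above the underside; 0.3 kg. Origin: centre of the underside, z up.
- copper_block: Copper chill block 24 (x) by 60 (y) by 32 mm high with an upright black plastic grip above it on a stem: 24 (x) by 30 (y) mm, 38 to 74 mm above the underside. Stands on the base plate of the tee on the turntable, one side of the web, long side (y) along the web, its middle 25 mm from the web's middle plane (8 mm gap). 0.45 kg; swings in a weak grip. Origin: centre of the underside, z up.
- aluminium_block: Aluminium chill block 24 (x) by 60 (y) by 32 mm high with an upright red plastic grip above it on a stem: 24 (x) by 30 (y) mm, 38 to 74 mm above the underside. Stands on the base plate of the tee on the turntable, the other side of the web, long side (y) along the web, its middle 25 mm from the web's middle plane (8 mm gap). 0.2 kg; swings in a weak grip. Origin: centre of the underside, z up.
- fire_brick: Cream fire brick lying on the bench, fixed: 230 (x) by 115 (y) by 32 mm high, flat top, empty at the start. Origin: centre of the underside, z up.
- crate: Shallow blue plastic crate on the bench, fixed: 300 (x) by 210 (y) mm outside, walls 4 mm thick with a 5 mm rim outside, 64 mm high, floor 4 mm thick. Its +x half (away from the robot) holds a finished tee, its -x half (nearer the robot) is empty. Origin: centre of the underside, z up.
- crate_tee: Finished tee already in the crate, 65 to 85 mm from the crate's centre towards +x, same size and look as the welded tee, web across the crate. To be left alone. Origin: centre of the underside.
- spray_can: Yellow and red spray can, 52 mm across, 140 mm high, standing beyond the far end of the fire brick. To be left alone. Origin: centre of the underside.
- magnet: Red arrow-shaped welding magnet lying flat, about 80 by 70 by 14 mm, beyond the tacked tee. To be left alone. Origin: near its middle, underside.
Not all that is in view belongs to the job. What is shaped like the welded_tee but yellow is not meant.

How it is judged:
By the outcome, as a careful person would: the job done as asked, in the order asked, and still so for the second after the job is handed in, with the robot touching nothing.
It also fails if it takes over 147 s, if anything falls off the work surface, if the arm or the gripper's body presses on something with over 40 N, if the wrist force passes 120 N, or if a joint passes its speed limit or range.

## Working session

There is one attempt and no reset: what is moved stays moved. The work goes in short steps, Python scripts to look and compute and a tool call to move; the robot and the scene stay as the last step left them, time stands still between calls to the robot, and variables do not carry over. Pictures are saved under pics/ and viewed, and the job is handed in when it is done.

Besides the shell and the picture viewer there is one more tool, called as a command line: name --argument value ..., lists and objects as JSON in quotes. play_rows: Moves the arm, as the interface text tells. Its arguments: {"type":"object","properties":{"motion":{"type":"array"}},"required":["motion"]}

```bash
ls; mkdir -p pics
python3 - <<'E'
from rig import bot
import cv2
print(bot.read_state())
for n in("scene","top"):
    c=bot.capture(n); cv2.imwrite(f"pics/{n}0.png",c["img"]); print(n,c["mtx"].tolist(),c["rvec"],c["tvec"])
    R=cv2.Rodrigues(c["rvec"])[0]; print(-R.T@c["tvec"].ravel())
E
```

```text
pics
{'time_s': 0.0, 'joint_positions': array([-7.73200548e+01,  3.02773346e+01,  8.21552504e+01,  2.23876148e-04,
        6.76881714e+01, -1.02270902e+01]), 'qvel': array([-0.02451998,  0.08590769,  0.08019361,  0.09669489,  0.02949347,
        0.00149286]), 'tau': array([-1.52568089e-03, -4.40053153e+01, -1.76590097e+01,  6.32384210e-02,
        5.82497742e-02, -1.57181080e-04]), 'position': array([ 0.24314387, -0.57498915,  0.22159542]), 'tcp_rot': array([[-4.59100294e-04,  3.89235214e-01, -9.21138284e-01],
       [ 2.05698679e-03, -9.21136064e-01, -3.89235301e-01],
       [-9.99997779e-01, -2.07346732e-03, -3.77757855e-04]]), 'force': array([-0.06943923,  0.06996878, -0.20103715]), 'moment': array([-1.53367127e-02, -4.01909454e-02,  6.28012446e-05]), 'opening': 0.9985708632542901}
scene [[517.457812975641, 0.0, 314.5424006283835], [0.0, 517.457812975641, 201.95043551368454], [0.0, 0.0, 1.0]] [ 2.34658462  0.91321078 -0.31891287] [-0.49550082 -0.27316972  1.7181143 ]
[ 1.22521674 -0.58438392  1.19557471]
top [[412.0085326817256, 0.0, 324.02529583838947], [0.0, 412.0085326817256, 194.7470808968002], [0.0, 0.0, 1.0]] [ 2.1801186  -2.13004111  0.1381234 ] [-0.01118864  0.62979786  1.25766226]
[0.46416996 0.00148788 1.327791  ]
```

View pics/scene0.png

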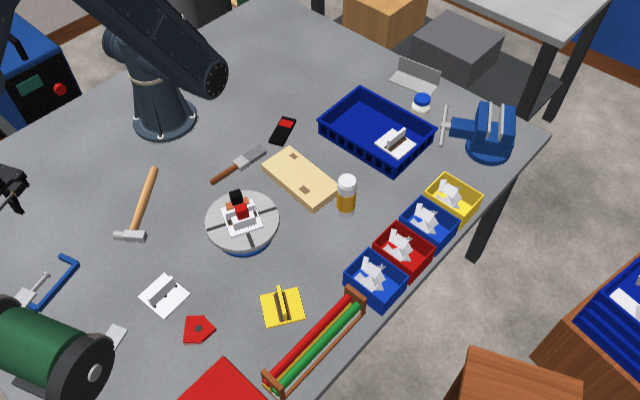

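View pics/top0.png

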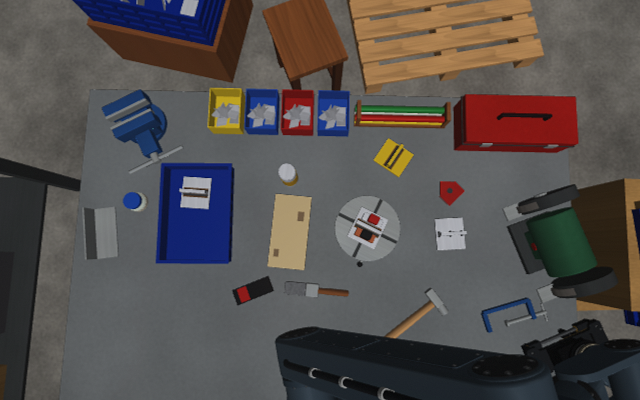

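Candidates (top view): welded tee (367,228) on the turntable; tacked tee (451,234), white on the bench; yellow decoy (393,157); crate tee (195,192). Chill blocks: red grip (375,219), black grip (367,235). Now a close crop to check them.

```bash
cat > h.py <<'E'
import numpy as np, cv2
from rig import bot
def cam(c):
    R=cv2.Rodrigues(np.array(c["rvec"],float))[0]; t=np.array(c["tvec"],float).ravel(); return c["mtx"],R,t
def cast(c,px,z):
    K,R,t=cam(c); px=np.atleast_2d(np.array(px,float))
    d=np.c_[px,np.ones(len(px))]@np.linalg.inv(K).T@R; o=-R.T@t
    return o+d*((z-o[2])/d[:,2])[:,None]
def proj(c,P):
    return cv2.projectPoints(np.atleast_2d(np.array(P,float)),np.array(c["rvec"],float),np.array(c["tvec"],float),c["mtx"],None)[0].reshape(-1,2)
def crop(img,x0,y0,x1,y1,k,name):
    cv2.imwrite(name,cv2.resize(img[y0:y1,x0:x1],None,fx=k,fy=k,interpolation=cv2.INTER_CUBIC))
E
python3 - <<'E'
from h import *
a=cv2.imread("pics/top0.png"); b=cv2.imread("pics/scene0.png")
A=cv2.resize(a[180:280,325:485],(800,500),interpolation=cv2.INTER_CUBIC)
cv2.imwrite("pics/c1.png",A)
crop(b,190,170,290,270,6,"pics/c2.png")
crop(a,150,155,320,275,4.7,"pics/c3.png")
E
```

```text
(no output)
```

View pics/c1.png

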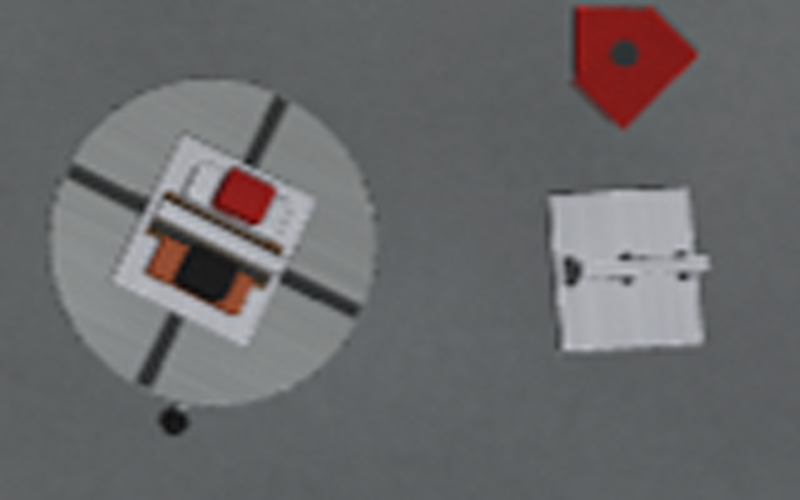

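View pics/c2.png

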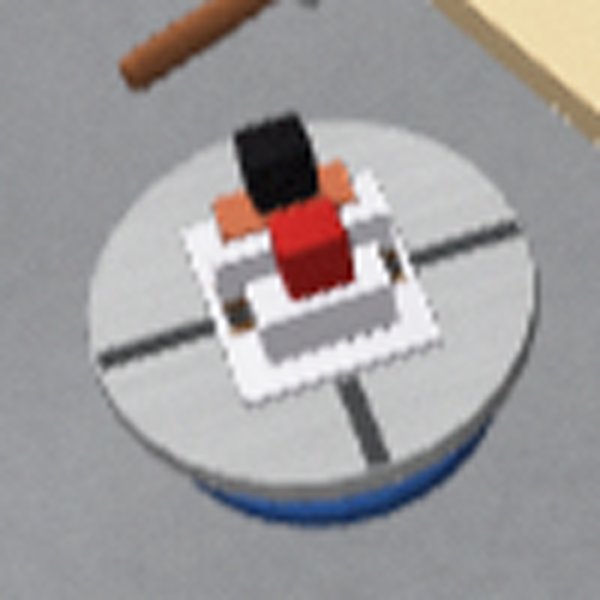

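View pics/c3.png

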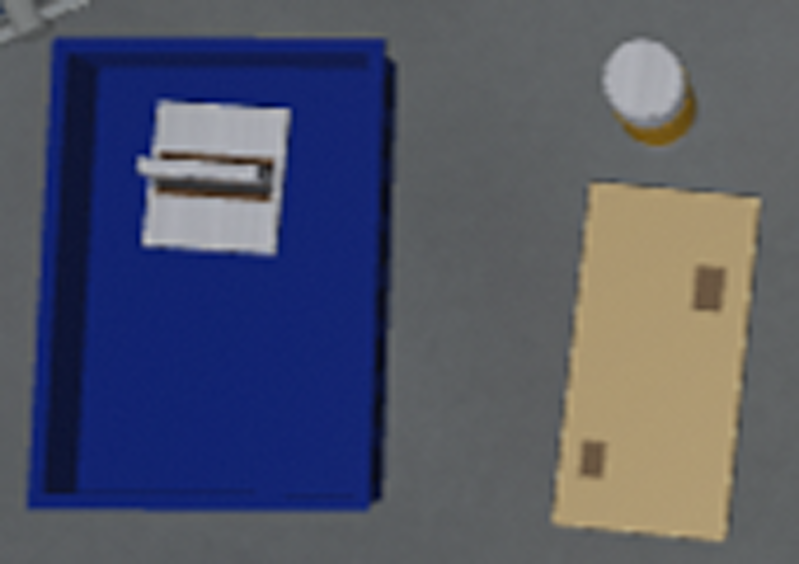

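The crops show: the turntable carries the tee with brown tint (web top about (367,226) in top view), red-grip block on the far side, black-grip copper block on the near side; the white tee at (451,234) has dark tack spots, so it is the tacked one. The crate's lower (near) half and the brick are empty. Measuring now.

```bash
cat > m0.py <<'E'
from h import *
c=bot.capture("top"); s=bot.capture("scene")
img=c["img"]
def u(p): return np.array(p,float)/5+[325,180]-0.4
# slots by clicked ends (crop c1)
e=cast(c,[u((75,172)),u((358,310)),u((280,100)),u((147,382))],.07)
print("slot ends",e[:,:2].round(4).tolist())
A=np.array([e[1,:2]-e[0,:2],-(e[3,:2]-e[2,:2])]).T
k=np.linalg.solve(A,e[2,:2]-e[0,:2]); print("cross",(e[0,:2]+k[0]*(e[1,:2]-e[0,:2])).round(4))
for i,j in((0,1),(2,3)): d=e[j]-e[i]; print("ang",np.degrees(np.arctan2(d[1],d[0])),np.linalg.norm(d))
# disc contour
hsv=cv2.cvtColor(img,cv2.COLOR_BGR2HSV)
g=cv2.cvtColor(img,cv2.COLOR_BGR2GRAY)
print("grays",g[200,345],g[240,345],g[205,420])
m=(g>115).astype(np.uint8); m[:, :325]=0; m[:,410:]=0; m[:190]=0; m[265:]=0
m=cv2.morphologyEx(m,cv2.MORPH_OPEN,np.ones((2,2)))
pts=np.vstack([q.reshape(-1,2) for q in cv2.findContours(m,0,2)[0]]); h=cv2.convexHull(pts.astype(np.float32)).reshape(-1,2)
w=cast(c,h,.07)[:,:2]; print("disc",cv2.minEnclosingCircle(w.astype(np.float32)),cv2.fitEllipse(w.astype(np.float32)))
def blob(im,mask,box):
    M=np.zeros(mask.shape,np.uint8);x0,y0,x1,y1=box; M[y0:y1,x0:x1]=mask[y0:y1,x0:x1]
    cs=max(cv2.findContours(M,0,2)[0],key=cv2.contourArea); return cs
# tacked tee
white=((g>150)&(hsv[...,1]<40)).astype(np.uint8)
cs=blob(img,white,(425,205,475,260)); r=cv2.minAreaRect(cs); print("tack rect px",r)
w=cast(c,cs.reshape(-1,2),.008)[:,:2].astype(np.float32); print("tack world rect",cv2.minAreaRect(w))
# brick
br=((hsv[...,0]>10)&(hsv[...,0]<30)&(hsv[...,1]>60)&(g>120)).astype(np.uint8)
cs=blob(img,br,(260,185,320,280)); w=cast(c,cs.reshape(-1,2),.032)[:,:2].astype(np.float32); r=cv2.minAreaRect(w);print("brick",r,cv2.boxPoints(r).round(4).tolist())
# crate
bl=((hsv[...,0]>105)&(hsv[...,0]<130)&(hsv[...,1]>150)).astype(np.uint8)
cs=blob(img,bl,(150,155,245,275)); w=cast(c,cs.reshape(-1,2),.064)[:,:2].astype(np.float32); r=cv2.minAreaRect(w);print("crate",r,cv2.boxPoints(r).round(4).tolist())
# red grip & black
red=(((hsv[...,0]<8)|(hsv[...,0]>172))&(hsv[...,1]>150)).astype(np.uint8)
z=.07+.008+.074
cs=blob(img,red,(350,205,390,250)); w=cast(c,cs.reshape(-1,2),z)[:,:2].astype(np.float32); print("red",cv2.minAreaRect(w))
bk=(g<50).astype(np.uint8)
cs=blob(img,bk,(355,225,378,245)); w=cast(c,cs.reshape(-1,2),z)[:,:2].astype(np.float32); print("black",cv2.minAreaRect(w))
# web tops
e=cast(c,[u((155,205)),u((272,262))],.118)[:,:2]; print("webtop welded",e.mean(0),np.degrees(np.arctan2(*(e[1]-e[0])[::-1])),np.linalg.norm(e[1]-e[0]))
e=cast(c,[u((580,270)),u((710,263))],.048)[:,:2]; print("webtop tack",e.mean(0),np.degrees(np.arctan2(*(e[1]-e[0])[::-1])),np.linalg.norm(e[1]-e[0]))
E
python3 m0.py
```

```text
slot ends [[0.5678, -0.0456], [0.4879, -0.2189], [0.6151, -0.1708], [0.4417, -0.0914]]
cross [ 0.5284 -0.1311]
ang -114.76618785809984 0.19079492520577243
ang 155.40297124313315 0.19070646719605264
grays 97 138 94
disc ((0.5233365893363953, -0.13293983042240143), 0.10055581480264664) ((0.5243815779685974, -0.133253276348114), (0.19673390686511993, 0.19856272637844086), 87.83412170410156)
tack rect px ((451.0741271972656, 233.26034545898438), (30.94650650024414, 29.830787658691406), 86.633544921875)
tack world rect ((0.5197919607162476, -0.4050189256668091), (0.09822343289852142, 0.09510163217782974), 4.560366153717041)
brick ((0.5139384865760803, 0.10968896746635437), (0.11486571282148361, 0.22884078323841095), 85.73965454101562) [[0.39559999108314514, 0.0608999989926815], [0.6237999796867371, 0.04390000179409981], [0.6323000192642212, 0.15850000083446503], [0.4041000008583069, 0.17550000548362732]]
crate ((0.5635592341423035, 0.39837074279785156), (0.3086816072463989, 0.22607018053531647), 1.151221513748169) [[0.40700000524520874, 0.5083000063896179], [0.4115000069141388, 0.2822999954223633], [0.7200999855995178, 0.28850001096725464], [0.7156000137329102, 0.5145000219345093]]
red ((0.5486843585968018, -0.13877592980861664), (0.02680770680308342, 0.023157896474003792), 64.54727935791016)
black ((0.5049170255661011, -0.11757892370223999), (0.05948369577527046, 0.025485077872872353), 64.67742919921875)
webtop welded [ 0.52962856 -0.1256218 ] -114.75332497794902 0.07590226156436407
webtop tack [ 0.51918806 -0.40043501] -85.60802335466374 0.08083191483358786
```

```bash
cat > m1.py <<'E'
from h import *
c=bot.capture("top"); s=bot.capture("scene")
img=c["img"]; g=cv2.cvtColor(img,cv2.COLOR_BGR2GRAY); hsv=cv2.cvtColor(img,cv2.COLOR_BGR2HSV)
C=np.array([.5244,-.1333])
ys,xs=np.nonzero(g<400); P=cast(c,np.c_[xs,ys],.07)[:,:2]-C
r=np.hypot(*P.T); v=g[ys,xs]; ok=(r>.074)&(r<.093)
th=np.degrees(np.arctan2(P[:,1],P[:,0]))
lines={}
for name,a in(("y+",65.2),("y-",-114.8),("x+",-24.7),("x-",155.3)):
    d=(th-a+180)%360-180; k=ok&(abs(d)<12); w=np.clip(125-v[k].astype(float),0,None)
    q=(P[k]*w[:,None]).sum(0)/w.sum()+C; lines[name]=q; print(name,q.round(4),w.sum())
a,b,e,f=[lines[k] for k in("y+","y-","x+","x-")]
A=np.array([b-a,-(f-e)]).T; k=np.linalg.solve(A,e-a); print("cross",a+k[0]*(b-a),np.degrees(np.arctan2(*(a-b)[::-1])),np.degrees(np.arctan2(*(e-f)[::-1])))
# radial edge of disc
for cam_,n in((c,"top"),(s,"scene")):
    G=cv2.cvtColor(cam_["img"],cv2.COLOR_BGR2GRAY).astype(np.float32); pts=[]
    for t in range(0,360,5):
        rr=np.arange(.085,.115,.0005); W=np.c_[C[0]+rr*np.cos(np.radians(t)),C[1]+rr*np.sin(np.radians(t)),0*rr+.07]
        p=proj(cam_,W).astype(np.float32); val=cv2.remap(G,p[:,0:1],p[:,1:2],cv2.INTER_LINEAR).ravel()
        gr=np.gradient(cv2.GaussianBlur(val[:,None],(1,9),2).ravel())
        if min(abs((t-x+180)%360-180) for x in(65,-115,-25,155))<12: continue
        i=gr.argmin()
        if 2<i<len(rr)-3: pts.append(W[i,:2])
    pts=np.array(pts,np.float32)
    for _ in range(3):
        X=np.c_[2*pts,np.ones(len(pts))]; so=np.linalg.lstsq(X,(pts**2).sum(1),rcond=None)[0]; R=np.sqrt(so[2]+so[0]**2+so[1]**2)
        res=np.hypot(*(pts-so[:2]).T)-R; pts=pts[abs(res)<max(2*res.std(),.001)]
    print(n,"circle",so[:2],R,len(pts),res.std())
z=.152
for cam_,n in((c,"top"),(s,"scene")):
    H=cv2.cvtColor(cam_["img"],cv2.COLOR_BGR2HSV)
    cen=proj(cam_,[[.524,-.133,.1]])[0]; x,y=cen.astype(int)
    red=(((H[...,0]<6)|(H[...,0]>174))&(H[...,1]>150)); bk=(H[...,2]<45)
    for nm,m in(("red",red),("blk",bk)):
        M=np.zeros(m.shape,np.uint8); M[y-22:y+20,x-22:x+22]=m[y-22:y+20,x-22:x+22]
        M=cv2.morphologyEx(M,cv2.MORPH_OPEN,np.ones((3,3)))
        for q in cv2.findContours(M,0,2)[0]:
            if cv2.contourArea(q)>10: print(n,nm,cv2.minAreaRect(q),cv2.minAreaRect(cast(cam_,q.reshape(-1,2),z)[:,:2].astype(np.float32)), H[y,x])
E
python3 m1.py
```

```text
y+ [ 0.5614 -0.0582] 1409.0
y- [ 0.4909 -0.2095] 1453.0
x+ [ 0.6019 -0.1648] 1383.0
x- [ 0.4503 -0.0938] 1517.0
cross [ 0.52786397 -0.13017591] 65.00996232379904 -25.09972291937563
top circle [ 0.52794232 -0.13037593] 0.09901149708598965 42 0.00048074045112953185
scene circle [ 0.52952365 -0.1308254 ] 0.09943562837008245 48 0.0005073643841592731
top red ((373.20001220703125, 219.1000213623047), (9.391485214233398, 8.049844741821289), 26.56505012512207) ((0.5486974716186523, -0.1387484073638916), (0.026746714487671852, 0.023157896474003792), 64.5472640991211) [111   9 193]
top blk ((365.8000183105469, 234.4000244140625), (9.838699340820312, 8.944271087646484), 26.56505012512207) ((0.5046796798706055, -0.11808047443628311), (0.027886606752872467, 0.025485079735517502), 64.67720794677734) [111   9 193]
scene red ((241.45001220703125, 210.34999084472656), (14.862703323364258, 12.016654968261719), 71.56504821777344) ((0.5611604452133179, -0.14654633402824402), (0.029596567153930664, 0.04750066250562668), 59.05936050415039) [  1 205 194]
scene blk ((235.80001831054688, 196.90000915527344), (12.965337753295898, 11.700427055358887), 71.56504821777344) ((0.5187591910362244, -0.1272132694721222), (0.028968531638383865, 0.044057413935661316), 59.1834716796875) [  1 205 194]
```

Turntable centre: (0.528,-0.130) from the top view, (0.5295,-0.131) from the scene view. Its web slot runs at 65.0°. The block grips lie 49 mm apart (50 expected), and the brick, tee and crate sizes match those given. Next is a waypoint helper and a check of the remaining positions.

```bash
cat > go.py <<'E'
import sys,ast
from h import *
from scipy.spatial.transform import Rotation as Ro
def Rt(a):
    c,s=np.cos(np.radians(a)),np.sin(np.radians(a)); return np.array([[0,c,s],[0,s,-c],[-1,0,0]])
def plan(*wps):
    st=bot.read_state(); p=st["position"]; R=st["tcp_rot"]
    print("t",round(st["time_s"],2),"at",p.round(4),"jaw",np.degrees(np.arctan2(R[1,1],R[0,1])).round(2),"open",round(st["opening"],3),"F",st["force"].round(1),"j",st["joint_positions"].round(0))
    for w in wps:
        sh=R.T@(np.array(w[:3])-p)*1000; rv=Ro.from_matrix(R.T@Rt(w[3])).as_rotvec(degrees=True)
        print(w,"->",sh.round(1).tolist(),rv.round(2).tolist(),"rows",round(max(np.linalg.norm(sh)/50,np.linalg.norm(rv)/8.59),1))
if __name__=="__main__": plan(*[ast.literal_eval(x) for x in sys.argv[1:]])
E
python3 go.py "(.506,-.1205,.22,-115)" "(.506,-.1205,.116,-115)"
python3 - <<'E'
from h import *
c=bot.capture("top"); print(cast(c,[[288,171]],.14))
E
```

```text
t 0.3 at [ 0.2432 -0.5754  0.2222] jaw -67.09 open 0.999 F [ 0.1 -0.4  0.2] j [-77.  30.  82.   0.  68. -10.]
(0.506, -0.1205, 0.22, -115) -> [2.5, -316.8, -419.1] [47.91, 0.01, 0.05] rows 10.5
(0.506, -0.1205, 0.116, -115) -> [106.5, -316.7, -419.1] [47.91, 0.01, 0.05] rows 10.7
[[0.68469125 0.11037349 0.14      ]]
```

play_rows --motion '[[[0,-317,-419],[48,0,0],0.7],[[0,-317,-419],[48,0,0],0.7],[[0,-317,-419],[48,0,0],0.7],[[0,-317,-419],[48,0,0],0.7],[[0,-317,-419],[48,0,0],0.7],[[0,-317,-419],[48,0,0],0.7],[[0,-317,-419],[48,0,0],0.7],[[0,-317,-419],[48,0,0],0.7]]'

```text
time_s: 1.15
position: [0.4413, -0.2324, 0.2228]
tcp_rot: [[0.001, -0.425, -0.905], [-0.0, -0.905, 0.425], [-1.0, 0.0, -0.001]]
force: [0.4, -1.3, -0.5]
opening: 0.7
```

```bash
python3 go.py "(.506,-.1205,.22,-115)"
```

```text
t 1.15 at [ 0.4413 -0.2324  0.2228] jaw -115.12 open 0.7 F [ 0.4 -1.3 -0.5] j [-41.  21. 100.   0.  60.  74.]
(0.506, -0.1205, 0.22, -115) -> [2.8, -128.8, -11.1] [-0.12, -0.04, -0.01] rows 2.6
```

play_rows --motion '[[[2,-127,-11],[0,0,0],0.7],[[2,-127,-11],[0,0,0],0.7],[[2,-127,-11],[0,0,0],0.7],[[2,-127,-11],[0,0,0],0.7],[[2,-127,-11],[0,0,0],0.7]]'

```text
time_s: 1.65
position: [0.5044, -0.1234, 0.2206]
tcp_rot: [[-0.0, -0.422, -0.906], [-0.001, -0.906, 0.422], [-1.0, 0.001, -0.0]]
force: [1.0, -0.3, -0.2]
opening: 0.702
```

```bash
python3 go.py "(.506,-.1205,.116,-115)"
python3 - <<'E'
from h import *
for n,b in(("scene",(190,130,290,240)),("top",(325,170,425,270))):
    c=bot.capture(n); crop(c["img"],*b,5,f"pics/a_{n}.png"); print(proj(c,[[.506,-.1205,.152],[.5507,-.1405,.152]]))
E
```

```text
t 1.65 at [ 0.5044 -0.1234  0.2206] jaw -114.98 open 0.702 F [ 1.  -0.3 -0.2] j [-26.  22.  97.  -0.  60.  89.]
(0.506, -0.1205, 0.116, -115) -> [104.6, -3.4, -0.2] [0.02, -0.0, -0.03] rows 2.1
[[234.47484672 192.69635968]
 [240.44115934 206.6343062 ]]
[[366.66024756 233.95179518]
 [373.81581278 218.40975221]]
```

View pics/a_scene.png

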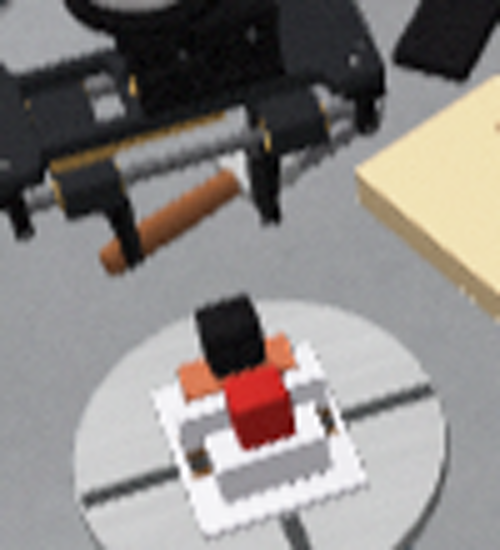

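Scene crop: the fingers hang over the black grip, whose top is near (235,192), as predicted. Descending and gripping.

play_rows --motion '[[[40,-3,0],[0,0,0],0.7],[[80,-3,0],[0,0,0],0.7],[[104,-3,0],[0,0,0],0.7],[[104,-3,0],[0,0,0],0.7],[[104,-3,0],[0,0,0],0.2],[[104,-3,0],[0,0,0],0.1],[[104,-3,0],[0,0,0],0.1],[[104,-3,0],[0,0,0],0.1]]'

```text
time_s: 2.55
position: [0.5064, -0.1214, 0.1178]
tcp_rot: [[0.002, -0.424, -0.906], [-0.001, -0.906, 0.424], [-1.0, 0.0, -0.003]]
force: [0.2, -0.7, -0.1]
opening: 0.422
```

```bash
python3 go.py
```

```text
t 2.55 at [ 0.5064 -0.1214  0.1178] jaw -115.1 open 0.422 F [ 0.2 -0.7 -0.1] j [-26.  31. 103.  -0.  46.  89.]
```

play_rows --motion '[[[0,0,0],[0,0,0],0.1],[[0,0,0],[0,0,0],0.1],[[0,0,0],[0,0,0],0.1],[[0,0,0],[0,0,0],0.1]]'

```text
time_s: 2.95
position: [0.5065, -0.1207, 0.1175]
tcp_rot: [[0.002, -0.424, -0.906], [-0.0, -0.906, 0.424], [-1.0, -0.001, -0.002]]
force: [0.3, 3.1, 5.6]
opening: 0.342
```

```bash
python3 go.py "(.506,-.1205,.22,-115)" "(.454,.114,.22,-115)"
```

```text
t 2.95 at [ 0.5065 -0.1207  0.1175] jaw -115.1 open 0.342 F [0.3 3.1 5.6] j [-26.  31. 103.   0.  46.  89.]
(0.506, -0.1205, 0.22, -115) -> [-102.5, -0.1, 0.3] [-0.1, -0.11, 0.04] rows 2.0
(0.454, 0.114, 0.22, -115) -> [-102.6, -190.4, 146.9] [-0.1, -0.11, 0.04] rows 5.2
```

play_rows --motion '[[[-20,0,0],[0,0,0],0.1],[[-60,0,0],[0,0,0],0.1],[[-90,0,0],[0,0,0],0.1],[[-100,-25,20],[0,0,0],0.1],[[-102,-55,43],[0,0,0],0.1],[[-102,-88,68],[0,0,0],0.1],[[-102,-120,93],[0,0,0],0.1],[[-102,-150,116],[0,0,0],0.1]]'

```text
time_s: 3.75
position: [0.4621, 0.0655, 0.2177]
tcp_rot: [[-0.003, -0.424, -0.906], [-0.0, -0.906, 0.424], [-1.0, 0.001, 0.003]]
force: [0.9, -0.1, -4.4]
opening: 0.341
```

play_rows --motion '[[[0,-20,15],[0,0,0],0.1],[[0,-32,25],[0,0,0],0.1],[[0,-39,30],[0,0,0],0.1],[[0,-40,31],[0,0,0],0.1],[[0,-40,31],[0,0,0],0.1]]'

```text
time_s: 4.25
position: [0.453, 0.113, 0.2182]
tcp_rot: [[-0.001, -0.424, -0.906], [-0.001, -0.906, 0.424], [-1.0, 0.001, 0.0]]
force: [0.2, 0.0, -5.4]
opening: 0.345
```

```bash
python3 go.py "(.454,.114,.0735,-115)"
python3 - <<'E'
from h import *
c=bot.capture("scene"); crop(c["img"],210,60,370,220,4,"pics/b.png")
E
```

```text
t 4.25 at [0.453  0.113  0.2182] jaw -115.08 open 0.345 F [ 0.2  0.  -5.4] j [  0.  18. 104.  -0.  57. 115.]
(0.454, 0.114, 0.0735, -115) -> [144.7, -1.5, -0.5] [-0.08, 0.02, -0.05] rows 2.9
```

View pics/b.png

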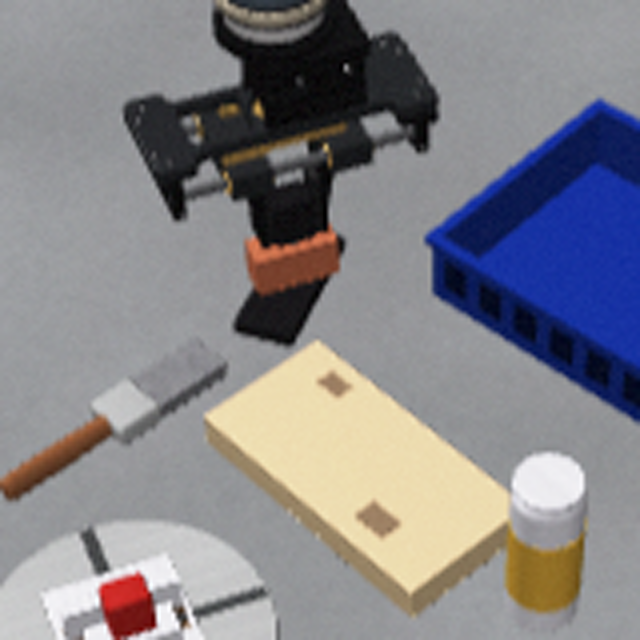

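The copper block hangs level (copper at about (293,125) full-image) over the brick. Lowering.

play_rows --motion '[[[35,-1,0],[0,0,0],0.1],[[75,-1,0],[0,0,0],0.1],[[110,-1,0],[0,0,0],0.1],[[132,-1,0],[0,0,0],0.1],[[140,-1,0],[0,0,0],0.1],[[144,-1,0],[0,0,0],0.1],[[144,-1,0],[0,0,0],0.1],[[144,-1,0],[0,0,0],0.1]]'

```text
time_s: 5.1
position: [0.4547, 0.1141, 0.0756]
tcp_rot: [[0.003, -0.424, -0.906], [-0.0, -0.906, 0.424], [-1.0, -0.001, -0.002]]
force: [0.6, -0.3, -3.7]
opening: 0.341
```

```bash
python3 go.py "(.454,.114,.0735,-115)"
```

```text
t 5.1 at [0.4547 0.1141 0.0756] jaw -115.11 open 0.341 F [ 0.6 -0.3 -3.7] j [  0.  33. 112.  -0.  35. 116.]
(0.454, 0.114, 0.0735, -115) -> [2.1, 0.4, 0.5] [-0.11, -0.14, 0.06] rows 0.0
```

play_rows --motion '[[[2,0,0],[0,0,0],0.1],[[3,0,0],[0,0,0],0.1],[[4,0,0],[0,0,0],0.1],[[4,0,0],[0,0,0],0.1]]'

```text
time_s: 5.5
position: [0.4539, 0.1144, 0.0715]
tcp_rot: [[0.001, -0.424, -0.906], [-0.0, -0.906, 0.424], [-1.0, -0.001, -0.001]]
force: [-1.1, 0.1, 4.7]
opening: 0.336
```

Contact (force 4.7 N up at the expected height). Release and rise.

play_rows --motion '[[[0,0,0],[0,0,0],0.65],[[0,0,0],[0,0,0],0.65],[[0,0,0],[0,0,0],0.65],[[0,0,0],[0,0,0],0.65],[[0,0,0],[0,0,0],0.65],[[-50,0,0],[0,0,0],0.65],[[-100,0,0],[0,0,0],0.65],[[-145,0,0],[0,0,0],0.65]]'

```text
time_s: 6.3
position: [0.4533, 0.1143, 0.2169]
tcp_rot: [[-0.001, -0.424, -0.906], [0.0, -0.906, 0.424], [-1.0, 0.0, 0.001]]
force: [1.1, 0.5, 0.2]
opening: 0.65
```

```bash
python3 go.py "(.5507,-.1405,.22,-115)"
```

```text
t 6.3 at [0.4533 0.1143 0.2169] jaw -115.1 open 0.65 F [1.1 0.5 0.2] j [  0.  19. 104.   0.  57. 116.]
(0.5507, -0.1405, 0.22, -115) -> [-3.2, 189.4, -196.3] [-0.1, 0.06, -0.03] rows 5.5
```

play_rows --motion '[[[-3,189,-196],[0,0,0],0.65],[[-3,189,-196],[0,0,0],0.65],[[-3,189,-196],[0,0,0],0.65],[[-3,189,-196],[0,0,0],0.65],[[-3,189,-196],[0,0,0],0.65],[[-3,189,-196],[0,0,0],0.65],[[-3,189,-196],[0,0,0],0.65],[[-3,189,-196],[0,0,0],0.65]]'

```text
time_s: 7.1
position: [0.55, -0.1397, 0.2179]
tcp_rot: [[-0.002, -0.425, -0.905], [0.001, -0.905, 0.425], [-1.0, -0.001, 0.002]]
force: [-0.3, 1.0, -0.7]
opening: 0.649
```

```bash
python3 go.py "(.5507,-.1405,.117,-115)"
python3 - <<'E'
from h import *
c=bot.capture("scene"); crop(c["img"],200,90,350,240,4,"pics/d.png")
E
```

```text
t 7.1 at [ 0.55   -0.1397  0.2179] jaw -115.16 open 0.649 F [-0.3  1.  -0.7] j [-26.  26.  91.   0.  63.  90.]
(0.5507, -0.1405, 0.117, -115) -> [100.9, 0.5, -1.2] [-0.16, 0.13, 0.03] rows 2.0
```

View pics/d.png

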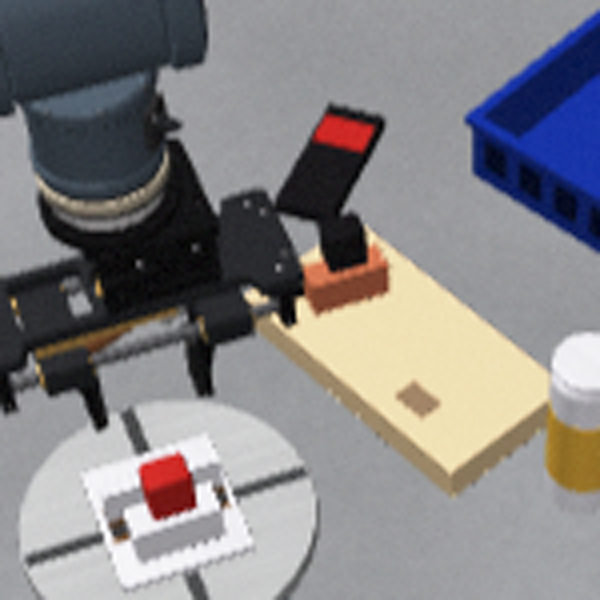

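The copper block stands on the brick, at about (285,157). Now the aluminium block with the red grip.

play_rows --motion '[[[50,0,-1],[0,0,0],0.65],[[100,0,-1],[0,0,0],0.65],[[101,0,-1],[0,0,0],0.65],[[101,0,-1],[0,0,0],0.1],[[101,0,-1],[0,0,0],0.1],[[101,0,-1],[0,0,0],0.1],[[101,0,-1],[0,0,0],0.1],[[101,0,-1],[0,0,0],0.1]]'

```text
time_s: 7.95
position: [0.5525, -0.1407, 0.1194]
tcp_rot: [[0.003, -0.424, -0.906], [-0.001, -0.906, 0.424], [-1.0, -0.0, -0.003]]
force: [-1.0, -0.5, 7.1]
opening: 0.342
```

play_rows --motion '[[[0,0,0],[0,0,0],0.1],[[0,0,0],[0,0,0],0.1],[[0,0,0],[0,0,0],0.1],[[0,0,0],[0,0,0],0.1]]'

```text
time_s: 8.35
position: [0.5524, -0.1407, 0.1194]
tcp_rot: [[0.002, -0.424, -0.906], [-0.001, -0.906, 0.424], [-1.0, -0.0, -0.002]]
force: [-1.3, 0.1, 6.7]
opening: 0.335
```

```bash
python3 go.py "(.5507,-.1405,.22,-115)" "(.539,.108,.22,-115)"
```

```text
t 8.35 at [ 0.5524 -0.1407  0.1194] jaw -115.1 open 0.335 F [-1.3  0.1  6.7] j [-26.  34.  95.   0.  50.  90.]
(0.5507, -0.1405, 0.22, -115) -> [-100.6, 0.5, 1.4] [-0.1, -0.14, 0.01] rows 2.0
(0.539, 0.108, 0.22, -115) -> [-100.9, -219.5, 117.4] [-0.1, -0.14, 0.01] rows 5.4
```

play_rows --motion '[[[-20,0,0],[0,0,0],0.1],[[-60,0,0],[0,0,0],0.1],[[-90,0,0],[0,0,0],0.1],[[-100,-30,16],[0,0,0],0.1],[[-100,-65,35],[0,0,0],0.1],[[-100,-105,56],[0,0,0],0.1],[[-100,-145,77],[0,0,0],0.1],[[-100,-180,96],[0,0,0],0.1]]'

```text
time_s: 9.15
position: [0.5402, 0.0653, 0.2176]
tcp_rot: [[-0.001, -0.424, -0.906], [0.001, -0.906, 0.424], [-1.0, -0.0, 0.001]]
force: [0.3, -0.4, -2.1]
opening: 0.345
```

play_rows --motion '[[[0,-20,11],[0,0,0],0.1],[[0,-33,18],[0,0,0],0.1],[[0,-39,21],[0,0,0],0.1],[[0,-40,21],[0,0,0],0.1],[[0,-40,21],[0,0,0],0.1]]'

```text
time_s: 9.65
position: [0.5394, 0.1075, 0.2175]
tcp_rot: [[0.0, -0.425, -0.905], [-0.0, -0.905, 0.425], [-1.0, 0.0, -0.0]]
force: [0.2, -0.6, -2.4]
opening: 0.341
```

```bash
python3 go.py "(.539,.108,.0745,-115)"
```

```text
t 9.65 at [0.5394 0.1075 0.2175] jaw -115.14 open 0.341 F [ 0.2 -0.6 -2.4] j [ -0.  25.  93.  -0.  62. 115.]
(0.539, 0.108, 0.0745, -115) -> [143.0, -0.3, 0.6] [-0.14, -0.02, -0.02] rows 2.9
```

play_rows --motion '[[[40,0,0],[0,0,0],0.1],[[85,0,0],[0,0,0],0.1],[[120,0,0],[0,0,0],0.1],[[136,0,0],[0,0,0],0.1],[[142,0,0],[0,0,0],0.1],[[144,0,0],[0,0,0],0.1],[[145,0,0],[0,0,0],0.1],[[145,0,0],[0,0,0],0.1]]'

```text
time_s: 10.45
position: [0.5402, 0.1081, 0.0735]
tcp_rot: [[0.003, -0.425, -0.905], [0.0, -0.905, 0.425], [-1.0, -0.001, -0.002]]
force: [0.5, -0.1, -1.3]
opening: 0.342
```

play_rows --motion '[[[1,0,0],[0,0,0],0.1],[[1,0,0],[0,0,0],0.65],[[1,0,0],[0,0,0],0.65],[[1,0,0],[0,0,0],0.65],[[1,0,0],[0,0,0],0.65],[[-50,0,0],[0,0,0],0.65],[[-100,0,0],[0,0,0],0.6],[[-145,0,0],[0,0,0],0.5]]'

```text
time_s: 11.25
position: [0.539, 0.1085, 0.2188]
tcp_rot: [[-0.001, -0.424, -0.906], [0.0, -0.906, 0.424], [-1.0, 0.0, 0.001]]
force: [0.9, 0.5, -0.3]
opening: 0.572
```

```bash
python3 go.py "(.5287,-.1304,.22,-25)"
python3 - <<'E'
from h import *
c=bot.capture("scene"); crop(c["img"],200,100,350,250,4,"pics/e.png")
E
```

```text
t 11.25 at [0.539  0.1085 0.2188] jaw -115.09 open 0.572 F [ 0.9  0.5 -0.3] j [ -0.  25.  93.   0.  62. 115.]
(0.5287, -0.1304, 0.22, -25) -> [-1.2, 220.7, -92.0] [-90.09, 0.05, 0.02] rows 10.5
```

View pics/e.png

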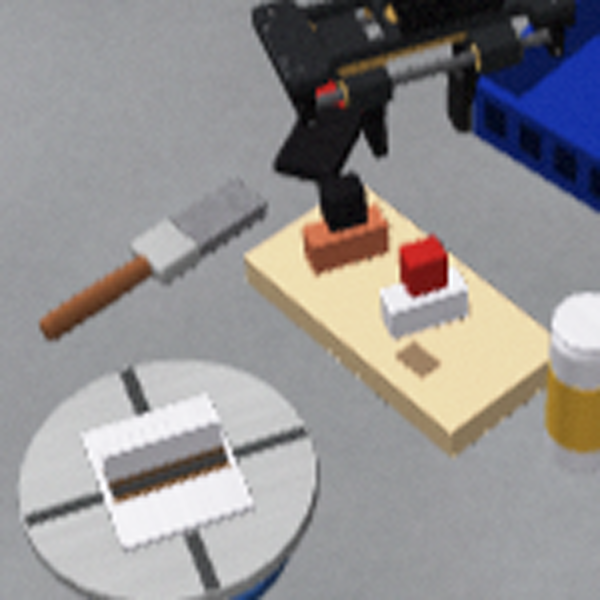

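Both blocks stand upright on the brick (copper (286,160), aluminium (306,174)); the welded tee is free. Going to its web.

play_rows --motion '[[[-1,221,-92],[-90,0,0],0.5],[[-1,221,-92],[-90,0,0],0.5],[[-1,221,-92],[-90,0,0],0.5],[[-1,221,-92],[-90,0,0],0.5],[[-1,221,-92],[-90,0,0],0.5],[[-1,221,-92],[-90,0,0],0.5],[[-1,221,-92],[-90,0,0],0.5],[[-1,221,-92],[-90,0,0],0.5]]'

```text
time_s: 12.1
position: [0.5284, -0.1317, 0.2181]
tcp_rot: [[-0.0, 0.641, -0.768], [0.0, -0.768, -0.641], [-1.0, -0.0, 0.0]]
force: [0.4, 0.4, -0.3]
opening: 0.5
```

```bash
python3 go.py "(.5287,-.1304,.22,-25)"
```

```text
t 12.1 at [ 0.5284 -0.1317  0.2181] jaw -50.15 open 0.5 F [ 0.4  0.4 -0.3] j [-26.  24.  94.   0.  62.  24.]
(0.5287, -0.1304, 0.22, -25) -> [-1.9, -0.8, -1.1] [-25.15, 0.0, 0.03] rows 2.9
```

play_rows --motion '[[[0,0,0],[-21,0,0],0.5],[[0,0,0],[-21,0,0],0.5],[[0,0,0],[-21,0,0],0.5],[[0,0,0],[-21,0,0],0.5],[[0,0,0],[-21,0,0],0.5]]'

```text
time_s: 12.6
position: [0.5286, -0.1306, 0.2183]
tcp_rot: [[-0.0, 0.871, -0.492], [0.0, -0.492, -0.871], [-1.0, -0.0, -0.0]]
force: [-0.2, 0.7, -0.7]
opening: 0.499
```

```bash
python3 go.py "(.5287,-.1304,.088,-25)"
python3 - <<'E'
from h import *
c=bot.capture("scene"); crop(c["img"],190,130,290,250,5,"pics/f.png")
E
```

```text
t 12.6 at [ 0.5286 -0.1306  0.2183] jaw -29.47 open 0.499 F [-0.2  0.7 -0.7] j [-26.  24.  94.   0.  62.   4.]
(0.5287, -0.1304, 0.088, -25) -> [130.3, 0.1, -0.2] [-4.47, -0.0, 0.02] rows 2.6
```

View pics/f.png

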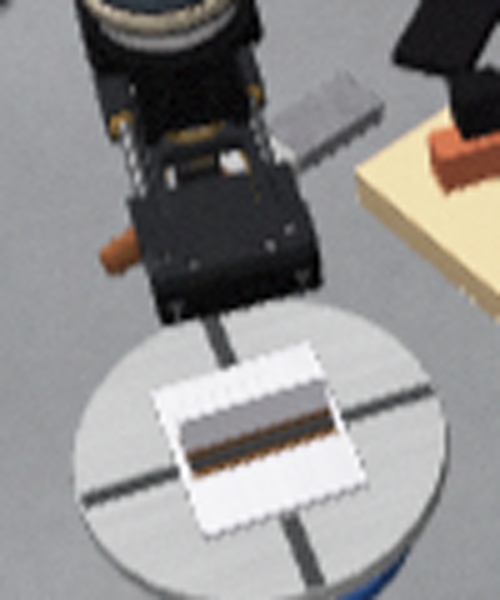

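play_rows --motion '[[[20,0,0],[-4.5,0,0],0.5],[[60,0,0],[-4.5,0,0],0.5],[[100,0,0],[-4.5,0,0],0.5],[[122,0,0],[-4.5,0,0],0.5],[[130,0,0],[-4.5,0,0],0.5],[[130,0,0],[-4.5,0,0],0.5],[[130,0,0],[-4.5,0,0],0.5]]'

```text
time_s: 13.35
position: [0.5296, -0.1311, 0.0895]
tcp_rot: [[0.002, 0.907, -0.421], [-0.001, -0.421, -0.907], [-1.0, 0.002, 0.0]]
force: [0.1, -1.2, -0.0]
opening: 0.499
```

```bash
python3 go.py "(.5287,-.1304,.088,-25)"
python3 - <<'E'
from h import *
c=bot.capture("scene"); crop(c["img"],190,150,290,250,5,"pics/g.png")
E
```

```text
t 13.35 at [ 0.5296 -0.1311  0.0895] jaw -24.9 open 0.499 F [ 0.1 -1.2 -0. ] j [-26.  35. 100.   0.  44.  -1.]
(0.5287, -0.1304, 0.088, -25) -> [1.5, -1.1, -0.2] [0.1, 0.0, -0.12] rows 0.0
```

View pics/g.png

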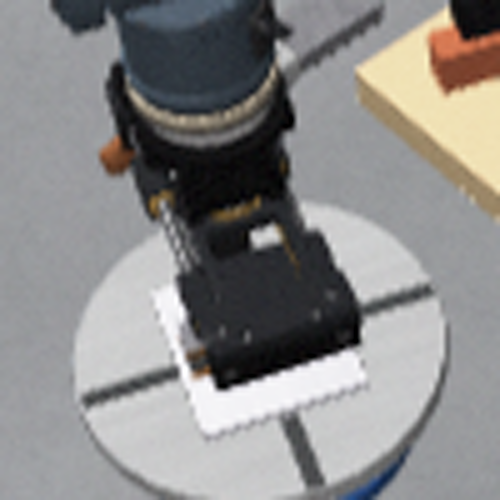

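The open gripper straddles the web with no contact force. Closing.

play_rows --motion '[[[0,-1,0],[0,0,0],0],[[0,-1,0],[0,0,0],0],[[0,-1,0],[0,0,0],0],[[0,-1,0],[0,0,0],0],[[0,-1,0],[0,0,0],0],[[0,-1,0],[0,0,0],0],[[0,-1,0],[0,0,0],0],[[0,-1,0],[0,0,0],0]]'

```text
time_s: 14.2
position: [0.5285, -0.1306, 0.0888]
tcp_rot: [[0.002, 0.907, -0.421], [-0.001, -0.421, -0.907], [-1.0, 0.002, -0.0]]
force: [1.9, -0.2, 1.6]
opening: 0.112
```

```bash
python3 go.py "(.5287,-.1304,.25,-25)"
```

```text
t 14.2 at [ 0.5285 -0.1306  0.0888] jaw -24.9 open 0.112 F [ 1.9 -0.2  1.6] j [-26.  35. 100.   0.  44.  -1.]
(0.5287, -0.1304, 0.25, -25) -> [-161.2, 0.4, -0.3] [0.1, -0.0, -0.1] rows 3.2
```

play_rows --motion '[[[-20,0,0],[0,0,0],0],[[-60,0,0],[0,0,0],0],[[-105,0,0],[0,0,0],0],[[-145,0,0],[0,0,0],0],[[-160,0,0],[0,0,0],0],[[-160,0,0],[0,0,0],0]]'

```text
time_s: 14.8
position: [0.5283, -0.1305, 0.2505]
tcp_rot: [[0.003, 0.907, -0.421], [-0.002, -0.421, -0.907], [-1.0, 0.004, 0.0]]
force: [0.3, -0.5, -3.6]
opening: 0.114
```

```bash
python3 go.py "(.488,.4005,.25,1.2)"
python3 - <<'E'
from h import *
c=bot.capture("scene"); cv2.imwrite("pics/i.png",c["img"])
E
```

```text
t 14.8 at [ 0.5283 -0.1305  0.2505] jaw -24.88 open 0.114 F [ 0.3 -0.5 -3.6] j [-26.  22.  92.  -0.  66.  -1.]
(0.488, 0.4005, 0.25, 1.2) -> [-0.5, -260.0, -464.7] [-26.08, 0.05, -0.2] rows 10.6
```

View pics/i.png

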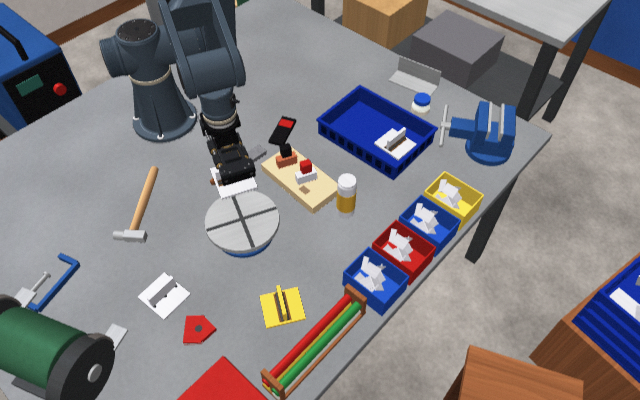

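The tee hangs level above the bare turntable. Carrying it over the brick at height to the crate.

play_rows --motion '[[[0,-10,-20],[-2,0,0],0],[[0,-30,-55],[-4,0,0],0],[[0,-52,-94],[-7,0,0],0],[[0,-75,-134],[-10,0,0],0],[[0,-98,-174],[-13,0,0],0],[[0,-120,-214],[-16,0,0],0],[[0,-142,-254],[-19,0,0],0],[[0,-164,-294],[-22,0,0],0]]'

```text
time_s: 15.65
position: [0.5003, 0.2068, 0.2456]
tcp_rot: [[-0.006, 0.999, -0.048], [-0.001, -0.048, -0.999], [-1.0, -0.006, 0.002]]
force: [0.8, -0.3, -3.1]
opening: 0.109
```

```bash
python3 go.py "(.488,.4005,.25,1.2)"
```

```text
t 15.65 at [0.5003 0.2068 0.2456] jaw -2.77 open 0.109 F [ 0.8 -0.3 -3.1] j [11. 22. 92. -0. 66. 13.]
(0.488, 0.4005, 0.25, 1.2) -> [-4.6, -21.6, -192.9] [-3.97, 0.08, 0.37] rows 3.9
```

play_rows --motion '[[[-3,-5,-42],[-2,0,0],0],[[-3,-10,-84],[-4,0,0],0],[[-3,-14,-126],[-4,0,0],0],[[-3,-18,-165],[-4,0,0],0],[[-3,-21,-188],[-4,0,0],0],[[-3,-21,-191],[-4,0,0],0],[[-3,-21,-191],[-4,0,0],0]]'

```text
time_s: 16.35
position: [0.4897, 0.3968, 0.2485]
tcp_rot: [[-0.005, 1.0, 0.021], [-0.004, 0.021, -1.0], [-1.0, -0.005, 0.003]]
force: [0.8, -0.2, -3.1]
opening: 0.11
```

```bash
python3 go.py "(.488,.4005,.03,1.2)"
python3 - <<'E'
from h import *
c=bot.capture("scene"); cv2.imwrite("pics/j.png",cv2.resize(c["img"][40:220,260:460],None,fx=3,fy=3))
b=bot.capture("top"); cv2.imwrite("pics/j2.png",cv2.resize(b["img"][140:290,140:420],None,fx=2.8,fy=2.8))
E
```

```text
t 16.35 at [0.4897 0.3968 0.2485] jaw 1.2 open 0.11 F [ 0.8 -0.2 -3.1] j [29. 29. 79. -0. 72. 28.]
(0.488, 0.4005, 0.03, 1.2) -> [218.5, -0.5, -4.5] [-0.0, 0.2, 0.29] rows 4.4
```

View pics/j.png

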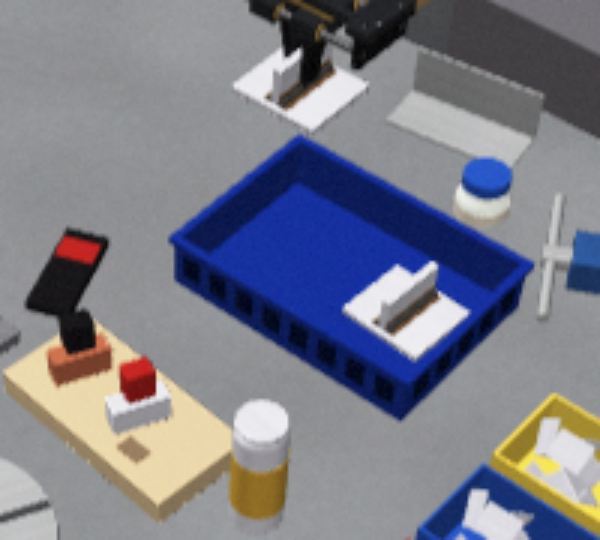

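View pics/j2.png

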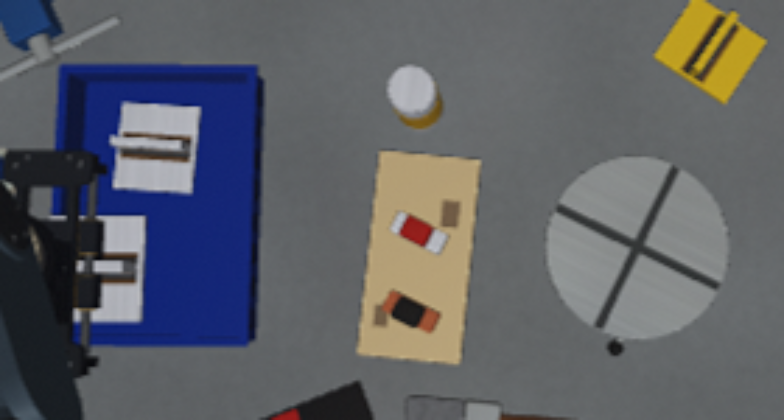

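Scene and top crops: the tee hangs over the near crate half and the crate tee is well clear in the far half. The bare turntable's slot cross shows at about (368,228) in the top view. Lowering.

play_rows --motion '[[[35,0,-4],[0,0,0],0],[[80,0,-4],[0,0,0],0],[[125,0,-4],[0,0,0],0],[[165,0,-4],[0,0,0],0],[[195,0,-4],[0,0,0],0],[[210,0,-4],[0,0,0],0],[[216,0,-4],[0,0,0],0],[[216,0,-4],[0,0,0],0]]'

```text
time_s: 17.25
position: [0.4919, 0.4008, 0.0357]
tcp_rot: [[0.0, 1.0, 0.018], [-0.0, 0.018, -1.0], [-1.0, 0.0, 0.0]]
force: [0.0, -0.0, -2.4]
opening: 0.112
```

```bash
python3 go.py "(.488,.4005,.0235,1.2)"
python3 - <<'E'
from h import *
b=bot.capture("top"); 
g=cv2.cvtColor(b["img"],cv2.COLOR_BGR2GRAY).astype(float)
C=np.array([.528,-.1303]); ys,xs=np.mgrid[0:400,0:640]; P=cast(b,np.c_[xs.ravel(),ys.ravel()],.07)[:,:2]-C
R=np.degrees(0); t=np.array([np.cos(np.radians(65)),np.sin(np.radians(65))]); n=np.array([t[1],-t[0]])
a=P@t; o=P@n; w=np.clip(115-g.ravel(),0,None)
for nm,u,v in(("yslot",a,o),("xslot",o,a)):
    k=(abs(u)>.02)&(abs(u)<.09)&(abs(v)<.015); print(nm,np.polyfit(u[k],v[k],1,w=w[k]**.5))
E
```

```text
t 17.25 at [0.4919 0.4008 0.0357] jaw 1.06 open 0.112 F [ 0.  -0.  -2.4] j [29. 45. 88. -0. 47. 28.]
(0.488, 0.4005, 0.0235, 1.2) -> [12.2, -3.9, 0.2] [-0.14, 0.0, -0.0] rows 0.3
yslot [ 0.00078067 -0.00021245]
xslot [-0.00271701  0.00011813]
```

play_rows --motion '[[[5,-3,0],[0,0,0],0],[[9,-4,0],[0,0,0],0],[[11,-4,0],[0,0,0],0],[[12,-4,0],[0,0,0],0],[[12,-4,0],[0,0,0],0]]'

```text
time_s: 17.8
position: [0.4874, 0.4013, 0.0236]
tcp_rot: [[0.0, 1.0, 0.019], [0.0, 0.019, -1.0], [-1.0, 0.0, -0.0]]
force: [0.5, -0.8, -2.9]
opening: 0.112
```

play_rows --motion '[[[1,0,0],[0,0,0],0],[[1,0,0],[0,0,0],0],[[1,0,0],[0,0,0],0.4],[[1,0,0],[0,0,0],0.4],[[1,0,0],[0,0,0],0.4],[[1,0,0],[0,0,0],0.4],[[-30,0,0],[0,0,0],0.4],[[-80,0,0],[0,0,0],0.4]]'

```text
time_s: 18.6
position: [0.4849, 0.3996, 0.1009]
tcp_rot: [[-0.008, 1.0, 0.019], [-0.004, 0.019, -1.0], [-1.0, -0.008, 0.004]]
force: [0.6, -0.6, -0.2]
opening: 0.399
```

play_rows --motion '[[[-50,0,0],[0,0,0],0.4],[[-100,0,0],[0,0,0],0.4],[[-145,0,0],[0,0,0],0.4],[[-145,0,0],[0,0,0],0.4]]'

```text
time_s: 19.0
position: [0.4913, 0.4036, 0.2569]
tcp_rot: [[0.014, 1.0, 0.02], [0.008, 0.019, -1.0], [-1.0, 0.015, -0.008]]
force: [0.5, -0.7, 0.3]
opening: 0.402
```

```bash
python3 go.py "(.52,-.401,.25,4.5)"
python3 - <<'E'
from h import *
c=bot.capture("scene"); cv2.imwrite("pics/k.png",cv2.resize(c["img"][40:220,260:460],None,fx=3,fy=3))
E
```

```text
t 19.0 at [0.4913 0.4036 0.2569] jaw 1.12 open 0.402 F [ 0.5 -0.7  0.3] j [29. 29. 79.  0. 71. 28.]
(0.52, -0.401, 0.25, 4.5) -> [0.7, 13.0, 805.0] [-3.38, -0.43, -0.85] rows 16.1
```

View pics/k.png

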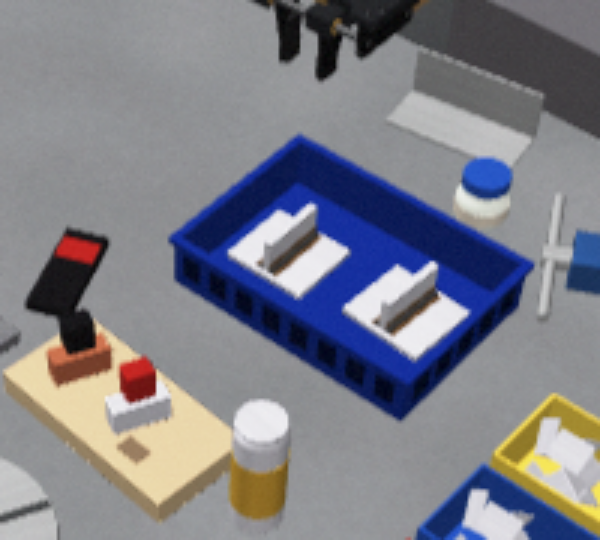

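The welded tee stands flat in the crate's near half, at (356,124). Moving to the tacked tee.

play_rows --motion '[[[0,13,805],[-3.4,0,0],0.4],[[0,13,805],[-3.4,0,0],0.4],[[0,13,805],[-3.4,0,0],0.4],[[0,13,805],[-3.4,0,0],0.4],[[0,13,805],[-3.4,0,0],0.4],[[0,13,805],[-3.4,0,0],0.4],[[0,13,805],[-3.4,0,0],0.4],[[0,13,805],[-3.4,0,0],0.4]]'

```text
time_s: 19.85
position: [0.5001, -0.0003, 0.247]
tcp_rot: [[-0.003, 0.997, 0.079], [0.001, 0.079, -0.997], [-1.0, -0.003, -0.001]]
force: [1.1, 0.6, -0.6]
opening: 0.401
```

```bash
python3 go.py "(.52,-.401,.25,4.5)"
```

```text
t 19.85 at [ 5.001e-01 -3.000e-04  2.470e-01] jaw 4.51 open 0.401 F [ 1.1  0.6 -0.6] j [-13.  19.  98.   0.  63. -17.]
(0.52, -0.401, 0.25, 4.5) -> [-3.4, -11.6, 401.1] [0.01, -0.06, 0.18] rows 8.0
```

play_rows --motion '[[[0,-12,398],[0,0,0],0.5],[[0,-12,398],[0,0,0],0.5],[[0,-12,398],[0,0,0],0.5],[[0,-12,398],[0,0,0],0.5],[[0,-12,398],[0,0,0],0.5],[[0,-12,398],[0,0,0],0.5],[[0,-12,398],[0,0,0],0.5],[[0,-12,398],[0,0,0],0.5]]'

```text
time_s: 20.65
position: [0.5197, -0.3977, 0.2463]
tcp_rot: [[-0.003, 0.997, 0.078], [0.003, 0.078, -0.997], [-1.0, -0.002, -0.003]]
force: [0.2, -0.5, -0.4]
opening: 0.5
```

play_rows --motion '[[[0,0,0],[0,0,0],0.5],[[0,0,0],[0,0,0],0.5],[[0,0,0],[0,0,0],0.5]]'

```text
time_s: 20.95
position: [0.5201, -0.3945, 0.247]
tcp_rot: [[-0.002, 0.997, 0.079], [0.003, 0.079, -0.997], [-1.0, -0.002, -0.003]]
force: [0.0, -0.4, -0.2]
opening: 0.496
```

```bash
python3 go.py "(.52,-.401,.1,4.5)" "(.52,-.401,.02,4.5)"
python3 - <<'E'
from h import *
c=bot.capture("scene"); crop(c["img"],100,220,260,360,4,"pics/l.png")
print(proj(c,[[.52,-.401,.048],[.517,-.362,.048],[.523,-.440,.048]]))
E
```

```text
t 20.95 at [ 0.5201 -0.3945  0.247 ] jaw 4.53 open 0.496 F [ 0.  -0.4 -0.2] j [-47.  31.  76.   0.  73. -52.]
(0.52, -0.401, 0.1, 4.5) -> [146.9, -0.3, 7.0] [0.03, -0.2, 0.12] rows 2.9
(0.52, -0.401, 0.02, 4.5) -> [226.9, -0.1, 7.2] [0.03, -0.2, 0.12] rows 4.5
[[159.50784717 287.04426415]
 [171.31450777 276.1173281 ]
 [147.35671228 298.29000742]]
```

View pics/l.png

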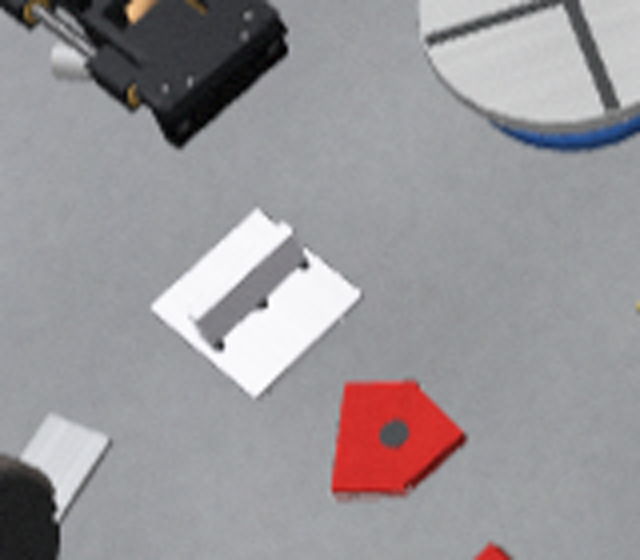

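Run:
```python
from h import *
c=bot.capture("scene")
p=np.array([(260,208),(152,305),(255,397),(360,293)])/4+[100,220]-.375
w=cast(c,p,.008)[:,:2]; print(w.round(4),w.mean(0),[np.linalg.norm(w[i]-w[i-1]).round(4) for i in range(4)])
d=w[1]-w[0]+w[2]-w[3]; print(np.degrees(np.arctan2(d[1],d[0])))
```

```text
[[ 0.4686 -0.3578]
 [ 0.4746 -0.4476]
 [ 0.5739 -0.4419]
 [ 0.5658 -0.3528]] [ 0.52072036 -0.40004558] [np.float64(0.0973), np.float64(0.09), np.float64(0.0994), np.float64(0.0895)]
-85.48700747341856
```

The scene view gives the tacked tee as 99×90 mm at (0.5207,-0.400), 4.5°, agreeing with the top view. Descending.

play_rows --motion '[[[45,0,6],[0,0,0],0.5],[[95,0,6],[0,0,0],0.5],[[145,0,6],[0,0,0],0.5],[[190,0,6],[0,0,0],0.5],[[215,0,6],[0,0,0],0.5],[[223,0,6],[0,0,0],0.5],[[223,0,6],[0,0,0],0.5],[[223,0,6],[0,0,0],0.5]]'

```text
time_s: 21.85
position: [0.5226, -0.4027, 0.0274]
tcp_rot: [[0.002, 0.997, 0.08], [-0.002, 0.08, -0.997], [-1.0, 0.002, 0.003]]
force: [-0.2, 0.2, 1.8]
opening: 0.503
```

```bash
python3 go.py "(.5205,-.4005,.019,4.5)"
```

```text
t 21.85 at [ 0.5226 -0.4027  0.0274] jaw 4.56 open 0.503 F [-0.2  0.2  1.8] j [-47.  47.  84.   0.  49. -52.]
(0.5205, -0.4005, 0.019, 4.5) -> [8.4, -1.9, -2.4] [0.06, 0.15, -0.11] rows 0.2
```

play_rows --motion '[[[4,-2,-2],[0,0,0],0.5],[[8,-2,-2],[0,0,0],0.5],[[8,-2,-2],[0,0,0],0],[[8,-2,-2],[0,0,0],0],[[8,-2,-2],[0,0,0],0],[[8,-2,-2],[0,0,0],0],[[8,-2,-2],[0,0,0],0],[[8,-2,-2],[0,0,0],0]]'

```text
time_s: 22.65
position: [0.5197, -0.4006, 0.0176]
tcp_rot: [[0.001, 0.997, 0.078], [-0.0, 0.078, -0.997], [-1.0, 0.001, 0.001]]
force: [1.6, 0.0, 0.6]
opening: 0.111
```

play_rows --motion '[[[0,0,0],[0,0,0],0],[[0,0,0],[0,0,0],0],[[0,0,0],[0,0,0],0]]'

```text
time_s: 22.95
position: [0.5196, -0.4006, 0.0177]
tcp_rot: [[0.001, 0.997, 0.079], [-0.001, 0.079, -0.997], [-1.0, 0.001, 0.001]]
force: [2.4, -0.2, 0.1]
opening: 0.114
```

```bash
python3 go.py "(.5205,-.4005,.2,4.5)" "(.5285,-.1305,.2,-25)"
```

```text
t 22.95 at [ 0.5196 -0.4006  0.0177] jaw 4.5 open 0.114 F [ 2.4 -0.2  0.1] j [-47.  48.  85.   0.  48. -52.]
(0.5205, -0.4005, 0.2, 4.5) -> [-182.3, 1.0, 0.1] [0.0, 0.03, -0.05] rows 3.6
(0.5285, -0.1305, 0.2, -25) -> [-182.5, 30.2, -268.5] [29.5, 0.02, -0.06] rows 6.5
```

play_rows --motion '[[[-20,0,0],[0,0,0],0],[[-60,0,0],[0,0,0],0],[[-105,0,0],[0,0,0],0],[[-150,0,0],[0,0,0],0],[[-180,0,-10],[0,0,0],0],[[-182,4,-40],[4,0,0],0],[[-182,8,-80],[8,0,0],0],[[-182,13,-120],[12,0,0],0]]'

```text
time_s: 23.75
position: [0.5209, -0.2782, 0.1988]
tcp_rot: [[-0.003, 0.991, -0.135], [0.002, -0.135, -0.991], [-1.0, -0.003, -0.001]]
force: [1.0, 0.3, -4.0]
opening: 0.11
```

play_rows --motion '[[[0,0,-40],[6,0,0],0],[[0,-6,-80],[12,0,0],0],[[0,-12,-115],[17,0,0],0],[[0,-14,-140],[17.5,0,0],0],[[0,-15,-148],[17.5,0,0],0],[[0,-15,-148],[17.5,0,0],0],[[0,-15,-148],[17.5,0,0],0]]'

```text
time_s: 24.45
position: [0.527, -0.132, 0.1993]
tcp_rot: [[-0.001, 0.906, -0.422], [-0.001, -0.422, -0.906], [-1.0, -0.0, 0.001]]
force: [-0.1, 0.4, -4.0]
opening: 0.114
```

```bash
python3 go.py "(.5285,-.1306,.2,-25)"  "(.5285,-.1306,.0877,-25)"
python3 - <<'E'
from h import *
c=bot.capture("scene"); crop(c["img"],170,120,310,260,4,"pics/n.png")
E
```

```text
t 24.45 at [ 0.527  -0.132   0.1993] jaw -24.98 open 0.114 F [-0.1  0.4 -4. ] j [-26.  26.  95.  -0.  59.  -1.]
(0.5285, -0.1306, 0.2, -25) -> [-0.7, 0.8, -1.9] [0.02, 0.05, 0.01] rows 0.0
(0.5285, -0.1306, 0.0877, -25) -> [111.6, 0.8, -2.0] [0.02, 0.05, 0.01] rows 2.2
```

View pics/n.png

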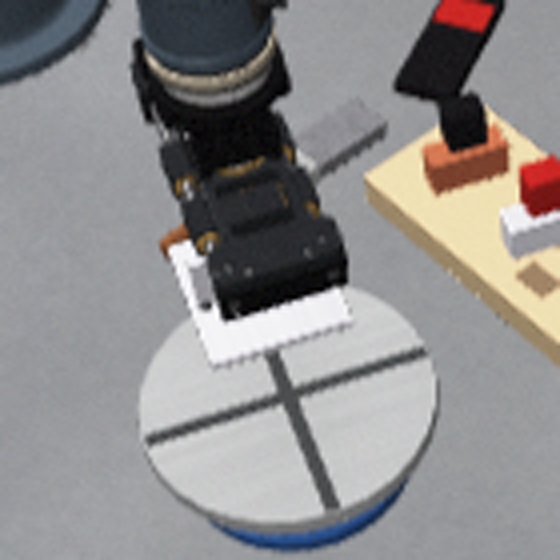

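The tacked tee hangs level over the turntable, with its web parallel to the correct slot.

play_rows --motion '[[[30,1,-2],[0,0,0],0],[[65,1,-2],[0,0,0],0],[[90,1,-2],[0,0,0],0],[[102,1,-2],[0,0,0],0],[[107,1,-2],[0,0,0],0],[[107,1,-2],[0,0,0],0],[[107,1,-2],[0,0,0],0]]'

```text
time_s: 25.2
position: [0.5299, -0.1305, 0.0936]
tcp_rot: [[0.002, 0.906, -0.423], [-0.001, -0.423, -0.906], [-1.0, 0.003, 0.0]]
force: [1.0, 0.4, -3.2]
opening: 0.111
```

```bash
python3 go.py "(.5285,-.1306,.0877,-25)"
```

```text
t 25.2 at [ 0.5299 -0.1305  0.0936] jaw -25.01 open 0.111 F [ 1.   0.4 -3.2] j [-26.  35. 100.  -0.  45.  -1.]
(0.5285, -0.1306, 0.0877, -25) -> [5.9, -1.2, 0.7] [-0.01, 0.0, -0.15] rows 0.1
```

play_rows --motion '[[[3,-1,0.5],[0,0,0],0],[[5,-1,0.5],[0,0,0],0],[[6,-1,0.5],[0,0,0],0],[[6,-1,0.5],[0,0,0],0],[[6,-1,0.5],[0,0,0],0]]'

```text
time_s: 25.7
position: [0.5279, -0.1298, 0.0876]
tcp_rot: [[0.001, 0.906, -0.422], [-0.0, -0.422, -0.906], [-1.0, 0.001, 0.0]]
force: [-1.7, 1.0, 6.1]
opening: 0.11
```

```bash
python3 go.py "(.5285,-.1306,.0877,-25)"
```

```text
t 25.7 at [ 0.5279 -0.1298  0.0876] jaw -24.98 open 0.11 F [-1.7  1.   6.1] j [-26.  35. 100.  -0.  44.  -1.]
(0.5285, -0.1306, 0.0877, -25) -> [-0.1, 0.9, 0.5] [0.02, 0.01, -0.05] rows 0.0
```

play_rows --motion '[[[0,0,0],[0,0,0],0.4],[[0,0,0],[0,0,0],0.4],[[0,0,0],[0,0,0],0.4],[[0,0,0],[0,0,0],0.4],[[-40,0,0],[0,0,0],0.5],[[-85,0,0],[0,0,0],0.6],[[-130,0,0],[0,0,0],0.65],[[-130,0,0],[0,0,0],0.65]]'

```text
time_s: 26.5
position: [0.5319, -0.1315, 0.2227]
tcp_rot: [[0.013, 0.906, -0.422], [-0.006, -0.422, -0.906], [-1.0, 0.014, 0.0]]
force: [1.6, -1.4, 0.3]
opening: 0.626
```

```bash
python3 go.py "(.4539,.1144,.22,-115)"
```

```text
t 26.5 at [ 0.5319 -0.1315  0.2227] jaw -24.98 open 0.626 F [ 1.6 -1.4  0.3] j [-26.  24.  94.   0.  61.  -1.]
(0.4539, 0.1144, 0.22, -115) -> [0.2, -174.6, -190.0] [90.02, -0.63, -0.63] rows 10.5
```

play_rows --motion '[[[0,-175,-190],[90,0,0],0.65],[[0,-175,-190],[90,0,0],0.65],[[0,-175,-190],[90,0,0],0.65],[[0,-175,-190],[90,0,0],0.65],[[0,-175,-190],[90,0,0],0.65],[[0,-175,-190],[90,0,0],0.65],[[0,-175,-190],[90,0,0],0.65],[[0,-175,-190],[90,0,0],0.65]]'

```text
time_s: 27.3
position: [0.4483, 0.1176, 0.2158]
tcp_rot: [[-0.001, -0.015, -1.0], [-0.0, -1.0, 0.015], [-1.0, 0.0, 0.001]]
force: [-0.0, 0.2, 0.2]
opening: 0.654
```

play_rows --motion '[[[0,0,0],[20,0,0],0.65],[[0,0,0],[20,0,0],0.65],[[0,0,0],[20,0,0],0.65],[[0,0,0],[20,0,0],0.65],[[0,0,0],[20,0,0],0.65]]'

```text
time_s: 27.8
position: [0.4491, 0.1164, 0.216]
tcp_rot: [[-0.001, -0.351, -0.936], [0.0, -0.936, 0.351], [-1.0, 0.0, 0.001]]
force: [0.4, -0.9, 0.3]
opening: 0.652
```

```bash
python3 go.py "(.4539,.1144,.0735,-115)"
python3 - <<'E'
from h import *
c=bot.capture("scene"); crop(c["img"],190,60,340,260,3,"pics/o.png")
E
```

```text
t 27.8 at [0.4491 0.1164 0.216 ] jaw -110.57 open 0.652 F [ 0.4 -0.9  0.3] j [  1.  18. 105.   0.  57. 111.]
(0.4539, 0.1144, 0.0735, -115) -> [142.5, 0.1, -5.4] [4.43, 0.05, -0.02] rows 2.9
```

View pics/o.png

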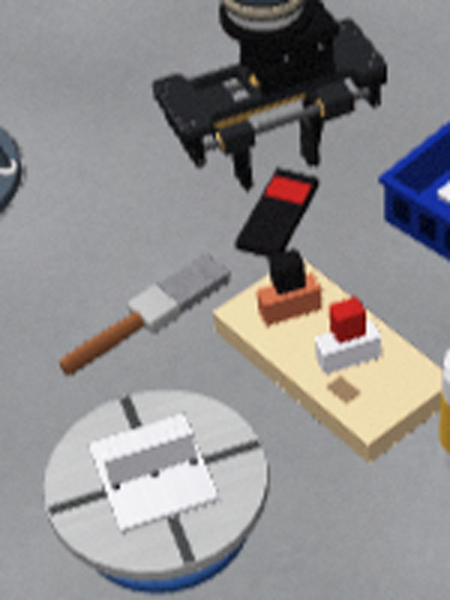

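Crop: the tacked tee (three tack spots) sits centred on the turntable with its web along the slot that the welded one had; the fingers are above the copper block. Gripping it.

play_rows --motion '[[[30,0,-5],[4.4,0,0],0.65],[[75,0,-5],[4.4,0,0],0.65],[[115,0,-5],[4.4,0,0],0.65],[[138,0,-5],[4.4,0,0],0.65],[[142,0,-5],[4.4,0,0],0.65],[[142,0,-5],[4.4,0,0],0.65]]'

```text
time_s: 28.45
position: [0.4539, 0.1146, 0.0741]
tcp_rot: [[-0.001, -0.423, -0.906], [-0.0, -0.906, 0.423], [-1.0, 0.001, 0.001]]
force: [0.7, 0.1, 0.9]
opening: 0.643
```

```bash
python3 go.py "(.4539,.1144,.0725,-115)"
```

```text
t 28.45 at [0.4539 0.1146 0.0741] jaw -115.01 open 0.643 F [0.7 0.1 0.9] j [  0.  33. 112.   0.  35. 115.]
(0.4539, 0.1144, 0.0725, -115) -> [1.6, 0.2, -0.1] [-0.01, 0.08, -0.04] rows 0.0
```

play_rows --motion '[[[2,0,0],[0,0,0],0.1],[[2,0,0],[0,0,0],0.1],[[2,0,0],[0,0,0],0.1],[[2,0,0],[0,0,0],0.1],[[2,0,0],[0,0,0],0.1],[[2,0,0],[0,0,0],0.1],[[2,0,0],[0,0,0],0.1],[[2,0,0],[0,0,0],0.1]]'

```text
time_s: 29.25
position: [0.4544, 0.1145, 0.0732]
tcp_rot: [[0.001, -0.423, -0.906], [-0.0, -0.906, 0.423], [-1.0, -0.0, -0.001]]
force: [-1.0, -1.2, 6.1]
opening: 0.339
```

```bash
python3 go.py "(.4539,.1144,.22,-115)" "(.5064,-.1203,.22,-115)"
```

```text
t 29.25 at [0.4544 0.1145 0.0732] jaw -115.02 open 0.339 F [-1.  -1.2  6.1] j [  0.  33. 112.  -0.  35. 115.]
(0.4539, 0.1144, 0.22, -115) -> [-146.8, 0.3, 0.3] [-0.02, -0.06, 0.02] rows 2.9
(0.5064, -0.1203, 0.22, -115) -> [-146.7, 190.8, -146.6] [-0.02, -0.06, 0.02] rows 5.6
```

play_rows --motion '[[[-20,0,0],[0,0,0],0.1],[[-60,0,0],[0,0,0],0.1],[[-105,0,0],[0,0,0],0.1],[[-138,10,-8],[0,0,0],0.1],[[-146,38,-30],[0,0,0],0.1],[[-146,70,-54],[0,0,0],0.1],[[-146,102,-79],[0,0,0],0.1],[[-146,134,-103],[0,0,0],0.1]]'

```text
time_s: 30.05
position: [0.49, -0.0513, 0.2179]
tcp_rot: [[-0.002, -0.423, -0.906], [0.001, -0.906, 0.423], [-1.0, -0.0, 0.002]]
force: [0.6, 0.5, -4.7]
opening: 0.343
```

play_rows --motion '[[[0,28,-21],[0,0,0],0.1],[[0,45,-35],[0,0,0],0.1],[[0,54,-42],[0,0,0],0.1],[[0,56,-44],[0,0,0],0.1],[[0,56,-44],[0,0,0],0.1],[[0,56,-44],[0,0,0],0.1]]'

```text
time_s: 30.65
position: [0.5061, -0.1181, 0.2182]
tcp_rot: [[-0.002, -0.422, -0.907], [0.001, -0.907, 0.422], [-1.0, -0.001, 0.002]]
force: [-0.6, -0.7, -4.4]
opening: 0.345
```

```bash
python3 go.py "(.5069,-.1199,.1192,-115)"
python3 - <<'E'
from h import *
c=bot.capture("scene"); crop(c["img"],180,110,320,260,4,"pics/p.png")
E
```

```text
t 30.65 at [ 0.5061 -0.1181  0.2182] jaw -114.96 open 0.345 F [-0.6 -0.7 -4.4] j [-25.  23.  97.   0.  60.  89.]
(0.5069, -0.1199, 0.1192, -115) -> [99.0, 1.3, -1.7] [0.04, 0.11, 0.03] rows 2.0
```

View pics/p.png

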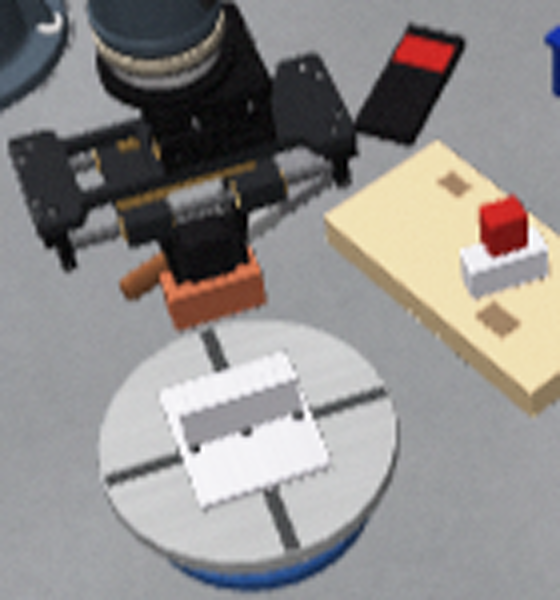

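The copper block hangs level on the near side of the web. Lowering in two stages.

play_rows --motion '[[[25,1,-2],[0,0,0],0.1],[[55,1,-2],[0,0,0],0.1],[[75,1,-2],[0,0,0],0.1],[[86,1,-2],[0,0,0],0.1],[[91,1,-2],[0,0,0],0.1],[[91,1,-2],[0,0,0],0.1],[[91,1,-2],[0,0,0],0.1]]'

```text
time_s: 31.4
position: [0.5091, -0.1216, 0.1284]
tcp_rot: [[0.002, -0.423, -0.906], [-0.001, -0.906, 0.423], [-1.0, -0.0, -0.002]]
force: [0.9, -0.3, -3.9]
opening: 0.336
```

```bash
python3 go.py "(.5069,-.1199,.1192,-115)"
```

```text
t 31.4 at [ 0.5091 -0.1216  0.1284] jaw -115.01 open 0.336 F [ 0.9 -0.3 -3.9] j [-26.  30. 102.   0.  48.  89.]
(0.5069, -0.1199, 0.1192, -115) -> [9.2, -0.6, 2.7] [-0.01, -0.12, 0.0] rows 0.2
```

play_rows --motion '[[[3,0,2],[0,0,0],0.1],[[6,0,2],[0,0,0],0.1],[[8,0,2],[0,0,0],0.1],[[9,0,2],[0,0,0],0.1],[[9,0,2],[0,0,0],0.1],[[9,0,2],[0,0,0],0.1]]'

```text
time_s: 32.0
position: [0.5065, -0.1207, 0.1193]
tcp_rot: [[0.0, -0.423, -0.906], [-0.0, -0.906, 0.423], [-1.0, 0.0, -0.0]]
force: [-2.2, -0.7, 5.0]
opening: 0.345
```

```bash
python3 go.py "(.5069,-.1199,.1192,-115)"
```

```text
t 32.0 at [ 0.5065 -0.1207  0.1193] jaw -115.03 open 0.345 F [-2.2 -0.7  5. ] j [-26.  31. 103.  -0.  46.  89.]
(0.5069, -0.1199, 0.1192, -115) -> [0.1, -0.9, -0.0] [-0.03, -0.02, -0.0] rows 0.0
```

Contact at the right height, lateral error under 1 mm. Release and rise.

play_rows --motion '[[[0,0,0],[0,0,0],0.65],[[0,0,0],[0,0,0],0.65],[[0,0,0],[0,0,0],0.65],[[0,0,0],[0,0,0],0.65],[[0,0,0],[0,0,0],0.65],[[-40,0,0],[0,0,0],0.65],[[-85,0,0],[0,0,0],0.65],[[-102,0,0],[0,0,0],0.65]]'

```text
time_s: 32.8
position: [0.5086, -0.1215, 0.2243]
tcp_rot: [[0.006, -0.423, -0.906], [-0.003, -0.906, 0.423], [-1.0, 0.0, -0.007]]
force: [0.5, -0.6, -0.2]
opening: 0.652
```

```bash
python3 go.py "(.5396,.1083,.22,-115)"
```

```text
t 32.8 at [ 0.5086 -0.1215  0.2243] jaw -115.02 open 0.652 F [ 0.5 -0.6 -0.2] j [-26.  22.  97.   0.  61.  89.]
(0.5396, 0.1083, 0.22, -115) -> [3.8, -221.3, 69.2] [-0.02, -0.4, -0.0] rows 4.6
```

play_rows --motion '[[[3,-221,69],[0,0,0],0.65],[[3,-221,69],[0,0,0],0.65],[[3,-221,69],[0,0,0],0.65],[[3,-221,69],[0,0,0],0.65],[[3,-221,69],[0,0,0],0.65],[[3,-221,69],[0,0,0],0.65],[[3,-221,69],[0,0,0],0.65]]'

```text
time_s: 33.5
position: [0.5372, 0.1093, 0.2173]
tcp_rot: [[-0.0, -0.421, -0.907], [-0.001, -0.907, 0.421], [-1.0, 0.001, 0.0]]
force: [0.1, -0.6, -0.3]
opening: 0.65
```

```bash
python3 go.py "(.5402,.1083,.0735,-115)"
python3 - <<'E'
from h import *
c=bot.capture("scene"); crop(c["img"],180,110,320,260,4,"pics/q.png")
E
```

```text
t 33.5 at [0.5372 0.1093 0.2173] jaw -114.91 open 0.65 F [ 0.1 -0.6 -0.3] j [ -0.  25.  93.  -0.  62. 115.]
(0.5402, 0.1083, 0.0735, -115) -> [143.8, -0.4, -3.2] [0.09, 0.01, -0.04] rows 2.9
```

View pics/q.png

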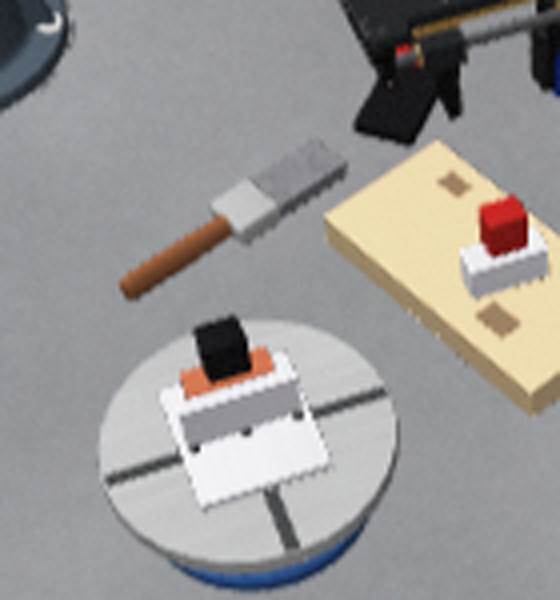

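The copper block stands behind the web, near (236,202). Next, the aluminium block.

play_rows --motion '[[[40,0,-3],[0,0,0],0.65],[[85,0,-3],[0,0,0],0.65],[[125,0,-3],[0,0,0],0.65],[[142,0,-3],[0,0,0],0.65],[[144,0,-3],[0,0,0],0.65],[[144,0,-3],[0,0,0],0.1],[[144,0,-3],[0,0,0],0.1],[[144,0,-3],[0,0,0],0.1]]'

```text
time_s: 34.35
position: [0.5414, 0.1072, 0.0751]
tcp_rot: [[0.003, -0.424, -0.906], [-0.0, -0.906, 0.424], [-1.0, -0.001, -0.003]]
force: [0.0, 0.7, -0.6]
opening: 0.461
```

play_rows --motion '[[[0,0,0],[0,0,0],0.1],[[0,0,0],[0,0,0],0.1],[[0,0,0],[0,0,0],0.1],[[0,0,0],[0,0,0],0.1],[[0,0,0],[0,0,0],0.1]]'

```text
time_s: 34.85
position: [0.541, 0.1076, 0.0747]
tcp_rot: [[0.002, -0.423, -0.906], [-0.0, -0.906, 0.423], [-1.0, -0.001, -0.002]]
force: [-0.4, -0.1, 6.7]
opening: 0.341
```

```bash
python3 go.py "(.551,-.1405,.22,-115)"
```

```text
t 34.85 at [0.541  0.1076 0.0747] jaw -115.0 open 0.341 F [-0.4 -0.1  6.7] j [ -0.  37. 100.  -0.  43. 115.]
(0.551, -0.1405, 0.22, -115) -> [-145.3, 220.5, -114.2] [-0.0, -0.12, 0.04] rows 5.8
```

play_rows --motion '[[[-20,0,0],[0,0,0],0.1],[[-60,0,0],[0,0,0],0.1],[[-105,0,0],[0,0,0],0.1],[[-140,8,-4],[0,0,0],0.1],[[-147,38,-20],[0,0,0],0.1],[[-147,75,-39],[0,0,0],0.1],[[-147,113,-59],[0,0,0],0.1],[[-147,150,-78],[0,0,0],0.1]]'

```text
time_s: 35.65
position: [0.5467, -0.0625, 0.2203]
tcp_rot: [[-0.001, -0.422, -0.906], [0.0, -0.906, 0.422], [-1.0, 0.0, 0.001]]
force: [0.2, -0.1, -1.7]
opening: 0.342
```

play_rows --motion '[[[0,35,-18],[0,0,0],0.1],[[0,58,-30],[0,0,0],0.1],[[0,68,-36],[0,0,0],0.1],[[0,70,-37],[0,0,0],0.1],[[0,70,-37],[0,0,0],0.1],[[0,70,-37],[0,0,0],0.1]]'

```text
time_s: 36.25
position: [0.5509, -0.1387, 0.2203]
tcp_rot: [[-0.001, -0.422, -0.907], [0.001, -0.907, 0.422], [-1.0, -0.001, 0.001]]
force: [0.1, 0.8, -2.7]
opening: 0.335
```

```bash
python3 go.py "(.5520,-.1411,.1207,-115)"
python3 - <<'E'
from h import *
c=bot.capture("scene"); crop(c["img"],180,110,320,260,4,"pics/r.png")
E
```

```text
t 36.25 at [ 0.5509 -0.1387  0.2203] jaw -114.94 open 0.335 F [ 0.1  0.8 -2.7] j [-25.  26.  90.   0.  64.  90.]
(0.552, -0.1411, 0.1207, -115) -> [99.6, 1.8, -2.1] [0.06, 0.08, 0.03] rows 2.0
```

View pics/r.png

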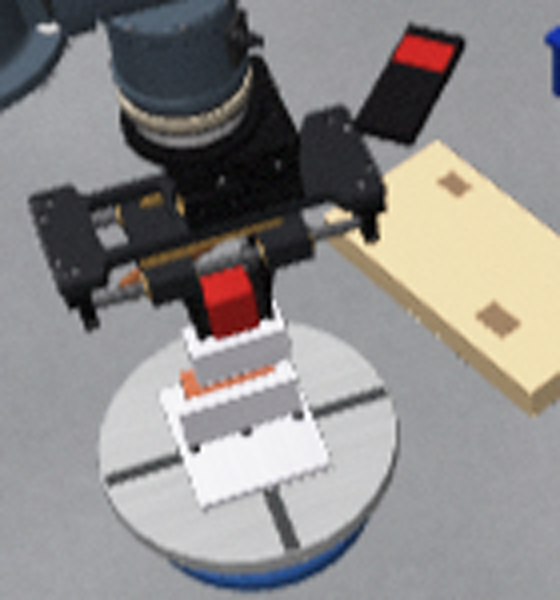

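play_rows --motion '[[[25,2,-2],[0,0,0],0.1],[[55,2,-2],[0,0,0],0.1],[[75,2,-2],[0,0,0],0.1],[[86,2,-2],[0,0,0],0.1],[[91,2,-2],[0,0,0],0.1],[[91,2,-2],[0,0,0],0.1],[[91,2,-2],[0,0,0],0.1]]'

```text
time_s: 37.0
position: [0.5531, -0.1432, 0.1305]
tcp_rot: [[0.002, -0.423, -0.906], [-0.001, -0.906, 0.423], [-1.0, -0.0, -0.002]]
force: [0.3, -0.1, -1.3]
opening: 0.342
```

```bash
python3 go.py "(.5520,-.1411,.1207,-115)"
```

```text
t 37.0 at [ 0.5531 -0.1432  0.1305] jaw -115.0 open 0.342 F [ 0.3 -0.1 -1.3] j [-26.  33.  95.   0.  52.  89.]
(0.552, -0.1411, 0.1207, -115) -> [9.8, -1.4, 1.9] [-0.0, -0.12, 0.0] rows 0.2
```

play_rows --motion '[[[3,-1,1],[0,0,0],0.1],[[6,-1,1],[0,0,0],0.1],[[8,-1,1],[0,0,0],0.1],[[9.5,-1,1],[0,0,0],0.1],[[10,-1,1],[0,0,0],0.1],[[10,-1,1],[0,0,0],0.1]]'

```text
time_s: 37.6
position: [0.5518, -0.1417, 0.1207]
tcp_rot: [[0.0, -0.423, -0.906], [-0.0, -0.906, 0.423], [-1.0, 0.0, -0.0]]
force: [-1.6, 1.0, 6.1]
opening: 0.343
```

```bash
python3 go.py "(.5520,-.1411,.1207,-115)"
```

```text
t 37.6 at [ 0.5518 -0.1417  0.1207] jaw -115.03 open 0.343 F [-1.6  1.   6.1] j [-26.  34.  95.  -0.  51.  89.]
(0.552, -0.1411, 0.1207, -115) -> [-0.0, -0.7, 0.1] [-0.03, -0.02, -0.0] rows 0.0
```

play_rows --motion '[[[0,0,0],[0,0,0],0.65],[[0,0,0],[0,0,0],0.65],[[0,0,0],[0,0,0],0.65],[[0,0,0],[0,0,0],0.65],[[0,0,0],[0,0,0],0.65],[[-40,0,0],[0,0,0],0.65],[[-85,0,0],[0,0,0],0.65],[[-130,0,0],[0,0,0],0.65]]'

```text
time_s: 38.4
position: [0.5513, -0.1416, 0.2504]
tcp_rot: [[-0.002, -0.423, -0.906], [0.001, -0.906, 0.423], [-1.0, -0.0, 0.002]]
force: [1.6, 0.2, -0.9]
opening: 0.65
```

play_rows --motion '[[[-10,-40,0],[0,0,0],0.65],[[-10,-90,0],[0,0,0],0.65],[[-10,-140,0],[0,0,0],0.65],[[-10,-190,0],[0,0,0],0.65],[[-10,-240,0],[0,0,0],0.65],[[-10,-240,0],[0,0,0],0.65],[[-10,-240,0],[0,0,0],0.65]]'

```text
time_s: 39.1
position: [0.6531, 0.077, 0.2589]
tcp_rot: [[-0.001, -0.421, -0.907], [-0.0, -0.907, 0.421], [-1.0, 0.001, 0.001]]
force: [0.2, -0.4, -0.5]
opening: 0.651
```

```bash
python3 go.py
python3 - <<'E'
from h import *
c=bot.capture("scene"); crop(c["img"],190,150,310,260,5,"pics/s.png"); cv2.imwrite("pics/s_full.png",c["img"])
c=bot.capture("top"); crop(c["img"],320,180,420,280,5,"pics/s2.png")
E
```

```text
t 39.1 at [0.6531 0.077  0.2589] jaw -114.87 open 0.651 F [ 0.2 -0.4 -0.5] j [ -3.  31.  75.  -0.  75. 112.]
```

View pics/s.png

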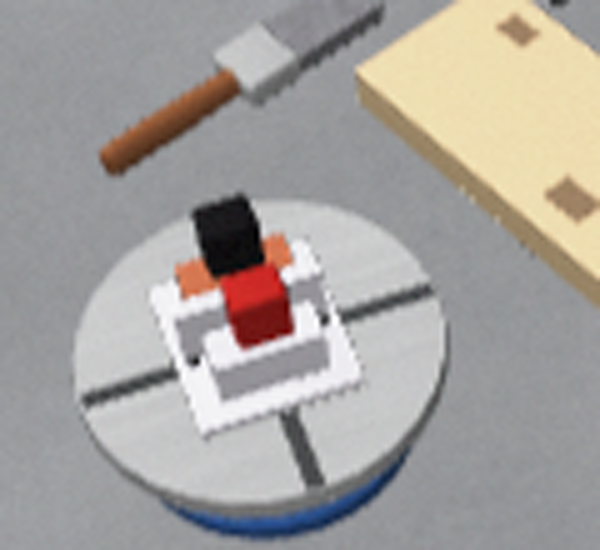

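View pics/s2.png

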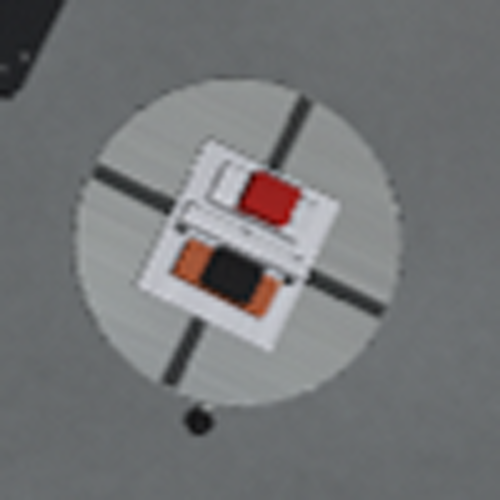

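View pics/s_full.png

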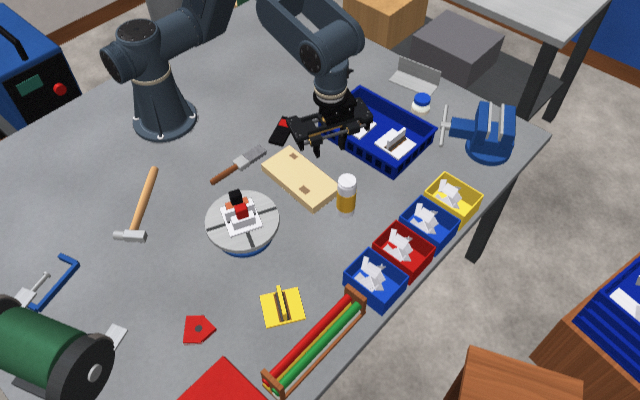

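Both blocks flank the web as at the start. A numeric check of the gaps with the same colour masks.

```bash
python3 m1.py | grep -E "top (red|blk)|scene (red|blk)|circle"
python3 - <<'E'
import numpy as np
from h import *
# tee base corners from crop s2 (x5, origin 320,180)
c=bot.capture("top"); p=np.array([(208,140),(342,205),(270,351),(138,285)])/5+[320,180]-.4
w=cast(c,p,.078)[:,:2]; print(w.mean(0)); d=w[1]-w[0]+w[2]-w[3]; print(np.degrees(np.arctan2(d[1],d[0])))
E
```

```text
top circle [ 0.52788781 -0.13038591] 0.09903777175551944 44 0.0005387772537809648
scene circle [ 0.52956224 -0.1309305 ] 0.09939369067546518 47 0.0004657489712484085
top red ((373.2000427246094, 219.60003662109375), (9.838699340820312, 8.049844741821289), 26.56505012512207) ((0.547271192073822, -0.13875827193260193), (0.027991099283099174, 0.02314786985516548), 64.55083465576172) [113  10 199]
top blk ((365.9000244140625, 234.7000274658203), (9.391485214233398, 7.602630615234375), 26.56505012512207) ((0.5038365721702576, -0.11836829781532288), (0.026646435260772705, 0.02165699005126953), 64.68418884277344) [113  10 199]
scene red ((240.90000915527344, 210.20001220703125), (14.862704277038574, 11.700427055358887), 71.56504821777344) ((0.5597759485244751, -0.14723175764083862), (0.02920534461736679, 0.04724815860390663), 61.814544677734375) [  0 203 187]
scene blk ((235.44119262695312, 196.76470947265625), (13.339459419250488, 11.641709327697754), 75.96376037597656) ((0.5175896883010864, -0.12763382494449615), (0.02961551770567894, 0.0438532680273056), 60.263877868652344) [  0 203 187]
[ 0.52491488 -0.13057552]
-114.98363803582048
```

Run:
```python
from h import *
c=bot.capture("top"); p=np.array([(187,133),(315,200),(248,347),(113,282)])/5+[325,180]-.4
print(cast(c,p,.078)[:,:2].mean(0))
c=bot.capture("scene"); n=0
p=np.array([(305,240),(150,290),(208,437),(367,380)])/5+[190,150]-.4
print("scene now",cast(c,p,.078)[:,:2].round(4).tolist(),cast(c,p,.078)[:,:2].mean(0))
p=np.array([(372,168),(183,228),(255,404),(440,342)])/6+[190,170]-.417
print("scene start",cast(c,p,.078)[:,:2].mean(0))
img=cv2.imread("pics/i.png")
k=bot.capture("scene")["img"]; crop(k,300,70,450,190,5,"pics/t.png")
```

```text
[ 0.52781003 -0.13130584]
scene now [[0.5005, -0.0693], [0.4636, -0.1492], [0.5581, -0.1916], [0.593, -0.1112]] [ 0.52880658 -0.13032812]
scene start [ 0.53042476 -0.12978729]
```

View pics/t.png

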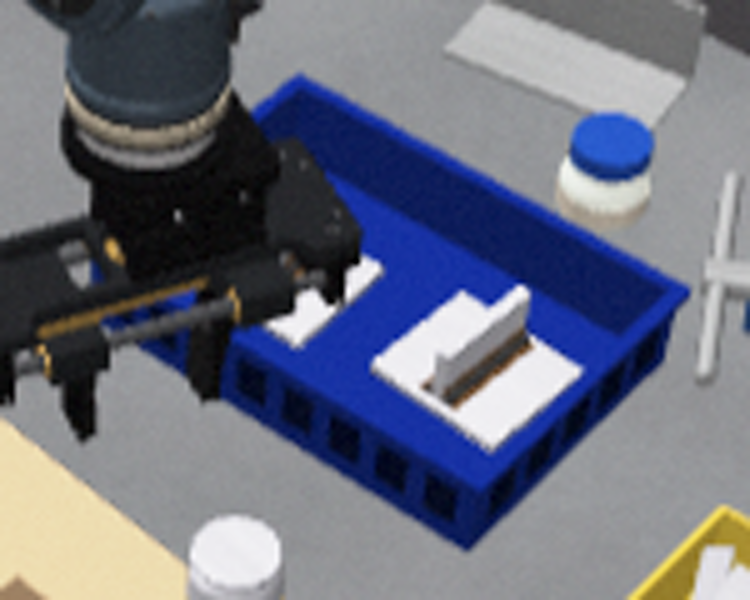

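Against the start, the tee has shifted about 2 mm by the scene view and 3 mm by the top view. The blocks are within about 1.5 mm, and the crate is undisturbed. Handing in.

```bash
python3 -c "
from rig import bot
print(bot.hand_in())"
```

```text
the job is handed in; nothing more can be done
None
```

The part is changed and the job handed in after about 40 s; no verdict is reported.

- **Order:** The copper block and then the aluminium block went upright onto the fire brick. The welded tee then went upright into the crate's near half. The tacked tee went onto the turntable with its web along the same slot. The copper and then the aluminium block went back onto its base plate, each on its old side.
- **Blocks, last check:** Against the start, the block grips are within about 1.5 mm. They are 48 mm apart, so the gaps to the web should be near 8 mm. I worked the gaps out from the gripping and release positions and did not measure them directly.
- **Tacked tee, last check:** The measurements of its centre disagree a little:

| Measurement | Tacked tee compared with |
|---|---|
| Release position | within 1 mm of the turntable centre |
| Scene view (hand-picked corners) | about 2 mm from where the welded tee stood |
| Top view (hand-picked corners) | about 3 mm from where the welded tee stood |

- **Other things:** The pictures show the crate tee, spray can and magnet undisturbed. The highest force read at the end of a move was about 7 N. The gripper ended clear of everything, about 26 cm above the bench near the spray can.

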